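# Lock the dip trough's cover with a bar through the eye

## Robot

A 7-joint arm with a two-finger parallel gripper is mounted at the origin on the work surface. World frame = base frame: x ahead of the robot, y to its left, z up, the work surface at z = 0. Lengths are in mm, angles in rad, forces in N, time in s.
With the tool pointing down it reaches from about 425 to 950 mm from the base axis. Payload 16.7 kg.
Tool frame: the origin (TCP) lies at the centre of the arm's flange, where the gripper is bolted on; the fingertips stand 199 mm ahead of it and the grasp point (between the pads) lies 180 mm ahead of it (arm.grip_depth is the distance from the TCP to the grasp point, in mm); z points along the fingers, x is the direction in which the jaws open and shut, and the axes are right-handed (so a half turn about z gives the same grasp; the last joint's range is limited). The gripper opens to 94 mm and grips with 3 to 60 N. Pads are 16 mm wide; open, the fingers measure 119 mm over their backs; the gripper's body (75 mm by 177 mm) begins 78 mm behind the grasp point.
Start: joints at [0.961, 0.426, 0.074, 1.606, -0.034, 1.111, -0.067], TCP at [300.113, -604.583, 404.667] pointing down, gripper open.
Joint ranges: [-2.85, 2.85], [-0.5, 2.14], [-1.23, 1.37], [0.21, 2.46], [-1.02, 4.16], [0.16, 2.05], [-2.73, 2.73]. Speed limits (rad/s): [1.89, 1.89, 2.39, 2.39, 3.01, 3.01, 3.01].

## Interface

Orientations are given as a rotation vector (axis times angle).
In Python, from workcell import arm gives the robot as it stands. The module is installed in compiled form; this text tells all that it offers.
- The arm moves only by the shell command python3 -m crank 'ROWS' [FORCE]. ROWS is JSON, a list that holds one entry, the list of rows, each a list of 7 numbers: the shift along the tool's x, y, z in cm, then the turn, a rotation vector about the tool's x, y, z in degrees, then the finger opening in cm, from 0 to 9.4. A call has 1 to 5 rows; each row is the pose to reach, as a shift and turn from the pose commanded when the call began, along the tool's axes at that moment; what a row does not reach only later rows make up. A row lasts 1/8 s, in which the tool goes at most 62.5 mm and 10.7 degrees, less where a joint would pass 70% of its speed; a pose out of reach is approached as far as the arm can. A call with a gripper value outside its range is refused whole. The fingers move at their own pace and stop on an object; FORCE is the grip in N (left out, the last holds). Time passes only in rows, so rows that repeat a pose let the fingers close. It gives the time, the measured TCP pose, the force and the opening at its end, in the units of the state.
- arm.get_obs(): the state, without advancing time (a new reading comes with each control period).
- arm.camera(name): name is "side" or "top"; returns (picture, depth): 420x560x3 uint8, red, green, blue; 420x560 float32, mm along the optical axis (not along the pixel's ray), 0 where there is no reading.
- arm.get_calibration(name): a dict with "camera_matrix" (3x3 intrinsics, pixels), "k1" (the pictures are not rectified: a ray, as slopes to the right and down, at radius r is drawn at 1 + k1 r^2 times it, then the intrinsics apply), "R" (3x3) and "t" (3): a world point X has camera coordinates R X + t. Camera axes: x right, y down, z forward; pixel columns grow to the right and rows downward; lengths in mm; the calibration is good to about 2 mm. A picture is of the moment at which its call begins. get_calibration takes no time and is no camera call.
- arm.hand_in(): hands the job in, once; it reports no verdict.
The state is a dict: "time": time; "joints": joint angles; "dq": joint speeds; "joint_efforts": joint torques, N m; "ee_pos": TCP position; "orientation": TCP orientation; "wrist_force": force on the tool from outside, world axes, zero at the start; "torque": the same for the moment, N m; "grip_width": finger opening in mm.
Only numpy, scipy, OpenCV 4.12 (cv2) and the standard library are available. Lean on these libraries where they do the work, as an engineer would, in place of code of your own. Each camera call takes 0.05 s, during which the arm holds its last target.

## Task

One of the two eye-headed hold-downs of the covered dip trough still has its wing lying along the edge of the cover. Take the steel bar from its rest, slide it through that eye's loop and with it turn the eye clockwise (seen from above) fully home, until its wing lies across the cover's edge, without the fingers pushing on either eye. Then draw the bar out and lay it back in both V notches of its rest, about centred; leave the other hold-down locked and everything else in its place.

Things in the scene. Friction and masses are not known exactly. Their poses are not given: they have to be found in the camera images.
- trough: Fixed low covered metal trough, 200 mm (its x) by 340 mm (y), rim 60 mm above the bench. Cover plate 180 x 246 mm on it, top 66 mm above the bench. A hold-down stands on the rim near each short side, at trough x = 0, y = +140 and -140 mm; which is the open one varies. Origin: centre of the underside, z up.
- eye_a (a joint): Turn of the hold-down that is open at the start, rad: 0 = wing along the cover's edge, 1.571 = wing across the edge (locked, hard stop). Grows clockwise seen from above. Stiff: about 0.15 N m of dry friction, it stays where it is left; it does not rise or sink.
- eye_a_loop (a point): Centre of the open hold-down's loop, on its vertical turning axis, 110 mm above the bench. Loop: upright steel ring, hole 24 mm, outside 44 mm, 20 mm thick along the hole. Frame turns with the eye: y along the hole (level), x in the ring's plane and along the wing, z up. Wing 76 x 16 x 5 mm, top 74 mm above the bench. The bar swings 0.4 rad either way in the hole before it bites and turns the eye.
- eye_b (a joint): Turn of the other hold-down, of the same make: it starts locked (near 1.571) and is to stay so.
- eye_b_loop (a point): Centre of the loop of the other hold-down, same sizes and axes as eye_a_loop.
- bar: Loose plain round steel bar, 14 mm diameter, 200 mm long, rounded ends, 0.15 to 0.3 kg. Origin at its middle, x along the bar.
- bar_end1 (a point): End of the bar at its +x, 100 mm from the middle.
- bar_end2 (a point): End of the bar at its -x, 100 mm from the middle.
- bar_rest: Fixed rest for the bar: base plate 140 x 70 mm, 6 mm thick, two upright 90 degree V blocks 12 mm thick at x = +55 and -55 mm (98 mm clear between them), V tops 65 mm above the bench, 47 mm wide inside, 58 mm over all. The bar lies along the rest's x, its axis 52 mm above the bench; grip it between the blocks. Origin: centre of the underside, z up.
- spatula: Bystander: flat spatula, 170 mm long, lying on the trough's cover, on the side away from the robot
- bottle: Bystander: white plastic bottle, 190 mm tall, 68 mm diameter, standing
- tin: Bystander: closed metal tin, 110 mm tall, 84 mm diameter, standing
- beaker: Bystander: clear beaker, 110 mm tall, 90 mm diameter, standing
- brush: Bystander: wooden-handled brush, 170 mm long, lying on the bench near the robot
- spanner: Bystander: steel spanner, 180 mm long, lying on the bench near the robot
Things that resemble listed ones, but are neither listed nor needed, are in the scene too. There is more than one size of the bar; the one meant has the size given above.

How it is judged (in metres and radians):
On the way, in this order (a step that is already met when the one before it is completed fails the run):
1. the bar is through the loop of the open eye, before the eye has been turned home (((y of bar_end1 in the frame of eye_a_loop above 0.012 m and y of bar_end2 in the frame of eye_a_loop below -0.012 m) or (y of bar_end2 in the frame of eye_a_loop above 0.012 m and y of bar_end1 in the frame of eye_a_loop below -0.012 m)) and y of eye_a_loop in the frame of bar between -0.011 and 0.011 m and z of eye_a_loop in the frame of bar between -0.011 and 0.011 m and value of joint eye_a below 0.9 rad), for 0.1 s.
2. the eye is turned home with the bar still through its loop (((y of bar_end1 in the frame of eye_a_loop above 0.012 m and y of bar_end2 in the frame of eye_a_loop below -0.012 m) or (y of bar_end2 in the frame of eye_a_loop above 0.012 m and y of bar_end1 in the frame of eye_a_loop below -0.012 m)) and y of eye_a_loop in the frame of bar between -0.011 and 0.011 m and z of eye_a_loop in the frame of bar between -0.011 and 0.011 m and value of joint eye_a above 1.4 rad), for 0.1 s.
3. the bar is drawn out of the loop (horizontal distance between bar and eye_a_loop above 0.13 m), for 0.1 s.
At the end, for the whole second after the job is handed in: The turned eye is within 10 degrees of its locked stop (joint above 1.40), the other is still locked (above 1.40), and the bar lies still in both V notches of its rest (axis within 10 mm sideways, 6 mm in height, middle within 35 mm of the rest's middle along the bar) (y of bar_end1 in the frame of bar_rest between -0.01 and 0.01 m and z of bar_end1 in the frame of bar_rest between 0.046 and 0.058 m and y of bar_end2 in the frame of bar_rest between -0.01 and 0.01 m and z of bar_end2 in the frame of bar_rest between 0.046 and 0.058 m and x of bar in the frame of bar_rest between -0.035 and 0.035 m and value of joint each of eye_a, eye_b above 1.4 rad and linear speed of bar below 0.02 m/s); the robot touches nothing.
It fails at once if the fingers push on an eye with more than 3 N (contact force between the fingers and eye_a above 3 N or contact force between the fingers and eye_b above 3 N).
It fails at once if a bystander is moved by more than 40 mm (distance of any of spatula, bottle, tin, beaker, brush, spanner from where it was at the start of the episode above 0.04 m).
It also fails if it takes over 72 s, if anything falls off the work surface, if the arm or the gripper's body presses on something with over 40 N, if the wrist force passes 120 N, or if a joint passes its speed limit or range.

## Working session

There is one attempt and no reset: what is moved stays moved. The work goes in short steps, Python scripts to look and compute and a shell command to move; the robot and the scene stay as the last step left them, time stands still between calls to the robot, and variables do not carry over. Pictures are saved under pics/ and viewed, and the job is handed in when it is done.

```bash
ls; mkdir -p pics; python3 - <<'E'
from workcell import arm
import cv2,numpy as np
print(arm.get_obs()); print(arm.grip_depth)
for n in("side","top"):
    p,d=arm.camera(n); cv2.imwrite(f"pics/{n}0.png",p[:,:,::-1]); np.savez(f"{n}0.npz",p=p,d=d)
    print(n,arm.get_calibration(n))
E
```

```text
pics
{'time': 0.0, 'joints': array([ 0.96051838,  0.4267233 ,  0.07380986,  1.60660585, -0.03412904,
        1.11077159, -0.06712204]), 'dq': array([ 3.40008410e-04,  7.12937741e-04, -6.60560325e-04,  1.86962177e-03,
       -3.39741734e-04, -1.41833233e-03, -8.69681789e-05]), 'joint_efforts': array([ 5.88915573e-04, -9.35797262e+01,  3.66712376e+00, -4.54198229e+01,
       -4.86895710e-02,  1.99672458e-02,  7.53504105e-05]), 'ee_pos': array([ 300.0677552 , -604.43217884,  403.98052619]), 'orientation': array([-2.66947709e+00,  1.65517953e+00,  1.70859979e-03]), 'wrist_force': array([ 0.77132234, -0.04736012,  0.40478395]), 'torque': array([ 0.02068725,  0.00947713, -0.05230062]), 'grip_width': 94.19341859592575}
180.4
side {'camera_matrix': array([[423.86643167,   0.        , 287.33086009],
       [  0.        , 423.86643167, 215.05477137],
       [  0.        ,   0.        ,   1.        ]]), 'k1': -0.03646998149052412, 'R': array([[-0.71826484, -0.6955791 ,  0.01628915],
       [-0.41304076,  0.40743795, -0.81448858],
       [ 0.55990442, -0.5917466 , -0.57995087]]), 't': array([428.39001295, 263.06453166, 994.38119022])}
top {'camera_matrix': array([[445.10048008,   0.        , 283.49042563],
       [  0.        , 445.10048008, 216.54867084],
       [  0.        ,   0.        ,   1.        ]]), 'k1': -0.030241991824556926, 'R': array([[ 0.02267508, -0.99956799,  0.01869965],
       [-0.99652337, -0.024098  , -0.07975245],
       [ 0.08016862, -0.01682624, -0.99663929]]), 't': array([  89.66023954,  550.2153809 , 1007.74575341])}
```

View pics/top0.png

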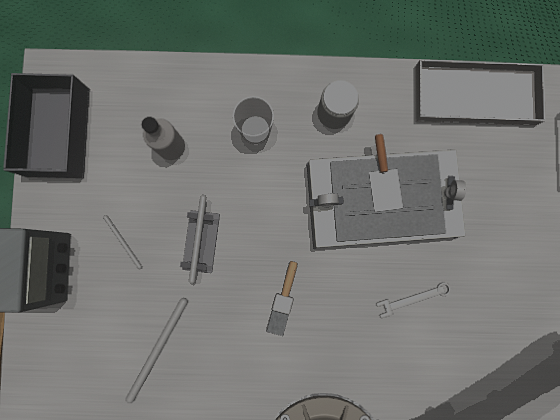

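View pics/side0.png

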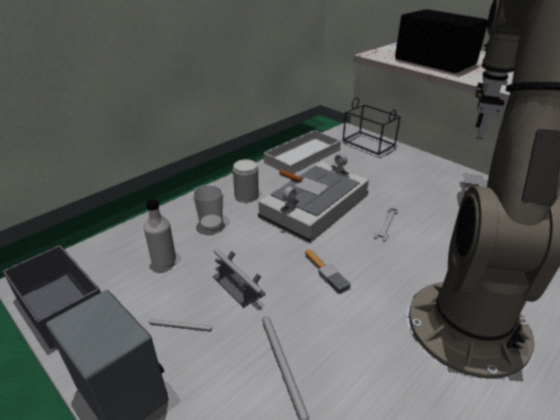

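The top view shows three candidates for the bar: a thin short one at (122,242), one on the rest at (198,240), and a long one at (157,350). The rest is at (200,240) and the eyes are at (325,200) and (455,189). I'll take close crops to check.

```bash
cat > h.py <<'E'
import numpy as np,cv2
from workcell import arm
from scipy.spatial.transform import Rotation as Ro
def cal(n):
    c=arm.get_calibration(n); return c["camera_matrix"],c["k1"],c["R"],c["t"]
def ray(n,uv):
    K,k1,R,t=cal(n); uv=np.atleast_2d(np.array(uv,float))
    p=cv2.undistortPoints(uv[:,None],K,np.array([k1,0,0,0,0.])).reshape(-1,2)
    d=np.c_[p,np.ones(len(p))]@R; return -R.T@t,d
def onz(n,uv,z):
    o,d=ray(n,uv); return o+d*((z-o[2])/d[:,2])[:,None]
def proj(n,X):
    K,k1,R,t=cal(n); return cv2.projectPoints(np.atleast_2d(np.array(X,float)),cv2.Rodrigues(R)[0],t,K,np.array([k1,0,0,0,0.]))[0].reshape(-1,2)
def cloud(n,d):
    v,u=np.mgrid[:420,:560]; o,r=ray(n,np.c_[u.ravel(),v.ravel()])
    return (o+r*d.ravel()[:,None]).reshape(420,560,3)
def crop(n,p,x0,y0,x1,y1,f,name):
    cv2.imwrite(name,cv2.resize(p[y0:y1,x0:x1,::-1],None,fx=f,fy=f,interpolation=cv2.INTER_CUBIC))
E
python3 - <<'E'
from h import *
a=np.load("top0.npz");p=a["p"];d=a["d"]
p2=np.clip(p.astype(float)*1.6,0,255).astype('uint8')
crop("top",p2,90,170,250,300,5,"pics/c1.png")
crop("top",p2,295,130,480,260,4,"pics/c2.png")
s=np.load("side0.npz")["p"];s=np.clip(s.astype(float)*1.6,0,255).astype('uint8')
crop("side",s,200,140,380,300,4,"pics/c3.png")
# bars lengths
for nm,(e1,e2),z in (("rest",((203,197),(193,281)),52),("small",((106,217),(140,267)),6),("big",((185,300),(130,400)),9)):
    A,B=onz("top",[e1,e2],z); print(nm,A.round(),B.round(),np.linalg.norm(A-B))
E
```

```text
rest [585. 285.  52.] [398. 300.  52.] 188.09299731514048
small [538. 517.   6.] [424. 432.   6.] 142.48918416475988
big [351. 325.   9.] [123. 441.   9.] 256.06652341460784
```

View pics/c1.png

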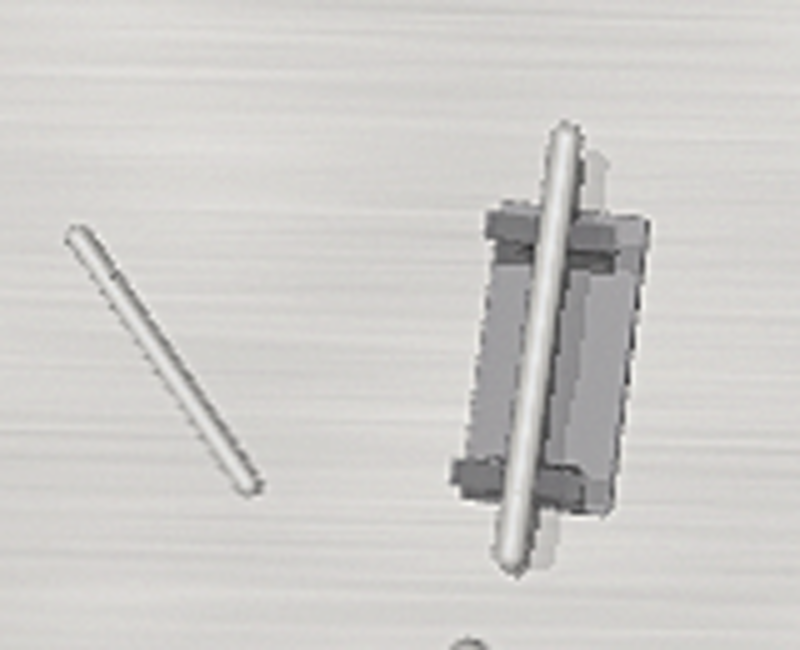

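View pics/c2.png

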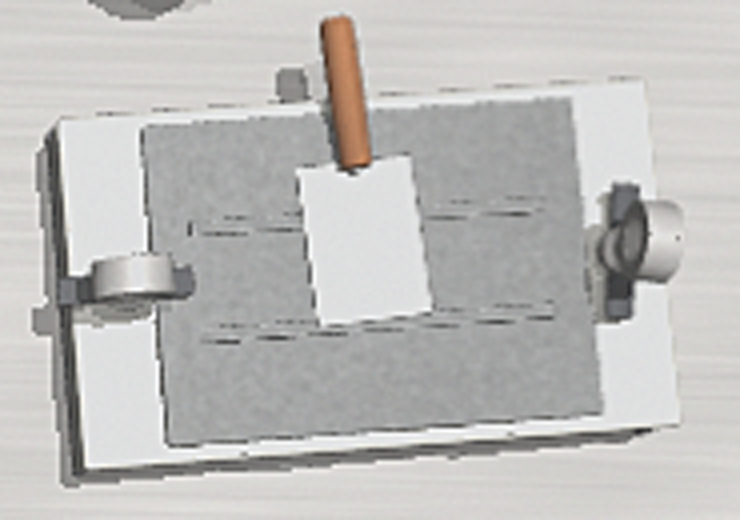

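View pics/c3.png

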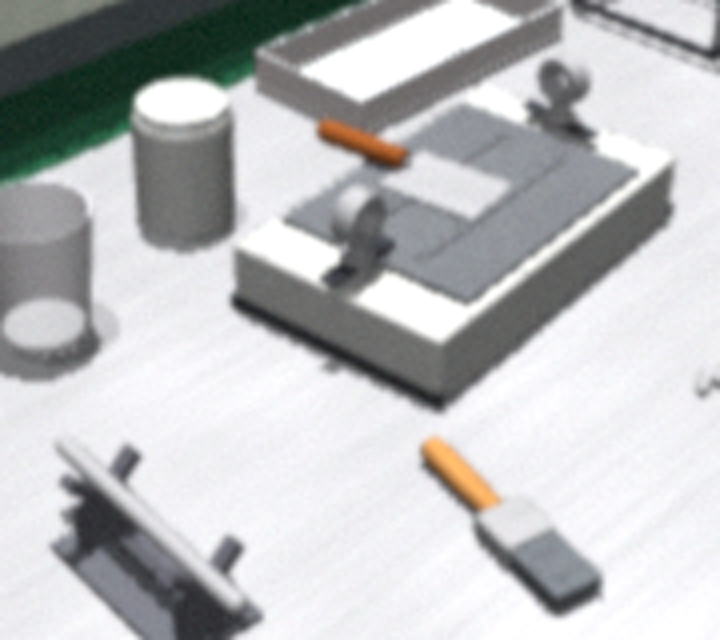

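The bar on the rest is about 200 mm long. The decoys measure about 142 mm and about 256 mm. The right-hand eye in the top view, at (452,190), has its wing along the cover's edge, so it is the open one. The left eye, at (325,200), is locked. Next I'll measure both accurately.

```bash
python3 - <<'E'
from h import *
T=np.load("top0.npz");S=np.load("side0.npz")
up=lambda p:np.clip(p.astype(float)*1.6,0,255).astype('uint8')
crop("top",up(T["p"]),430,165,475,215,14,"pics/e_top.png")
crop("side",up(S["p"]),310,140,370,190,12,"pics/e_side.png")
ct=cloud("top",T["d"]);cs=cloud("side",S["d"])
# bar in rest: points z>48 in region
for nm,c in(("top",ct),("side",cs)):
    m=(abs(c[...,0]-490)<130)&(abs(c[...,1]-292)<40)&(c[...,2]>45)&(c[...,2]<90)
    q=c[m]; print(nm,"rest/bar n",m.sum(), np.percentile(q[:,2],[5,50,95,99]).round(1))
    # bar: z 54-63
    l=cv2.fitLine(q[:,:2].astype(np.float32),cv2.DIST_HUBER,0,.01,.01).ravel()
    dd=q[:,:2]@l[:2]; print(l, dd.min(),dd.max())
    for y in (1,-1):
        pass
    e=(abs(c[...,1]+285)<80)&(abs(c[...,0]-580)<60)&(c[...,2]>84)
    q=c[e];print(nm,"eye n",e.sum(),q.mean(0).round(1),q.min(0).round(1),q.max(0).round(1))
    e=(abs(c[...,1]+0)<80)&(abs(c[...,0]-560)<60)&(c[...,2]>84)
    q=c[e];print(nm,"eyeb n",e.sum(),q.mean(0).round(1),q.min(0).round(1),q.max(0).round(1))
    for z,nn in((60,"rim"),(66,"cover")):
        e=(abs(c[...,2]-z)<2.5)&(c[...,1]<100)&(c[...,1]>-420)&(c[...,0]>400)&(c[...,0]<720)
        r=cv2.minAreaRect(c[e][:,:2].astype(np.float32)); print(nn,e.sum(),r)
E
```

```text
top rest/bar n 787 [50.  56.  62.5 64.4]
[ 9.9522966e-01 -9.7560011e-02  4.9049069e+02  2.9385596e+02] 361.6105999351025 559.2673309993208
top eye n 304 [ 606.3 -264.   118.5] [ 585.1 -278.6   88.3] [ 628.5 -255.1  134.3]
top eyeb n 214 [578.7  12.3 123.4] [568.5 -11.   92.3] [590.4  32.3 133.1]
rim 3372 ((594.127685546875, -128.13909912109375), (199.58648681640625, 338.4838562011719), 5.473496913909912)
cover 6336 ((593.8701782226562, -126.74749755859375), (185.35491943359375, 330.1300964355469), 4.221225261688232)
side rest/bar n 521 [50.1 58.2 63.9 65.7]
[ 9.9582374e-01 -9.1296338e-02  4.8119748e+02  2.9860892e+02] 363.1818878672216 559.262271610713
side eye n 144 [ 603.2 -262.8  112.2] [ 584.2 -276.9   84.8] [ 626.8 -251.1  133.8]
side eyeb n 171 [575.4  15.9 113.6] [565.9 -11.2  84.7] [591.8  35.8 132.9]
rim 965 ((591.382080078125, -125.72261047363281), (201.05165100097656, 343.6063537597656), 5.769522666931152)
cover 1717 ((600.7228393554688, -120.57342529296875), (199.54273986816406, 308.6173095703125), 5.349942684173584)
```

View pics/e_top.png

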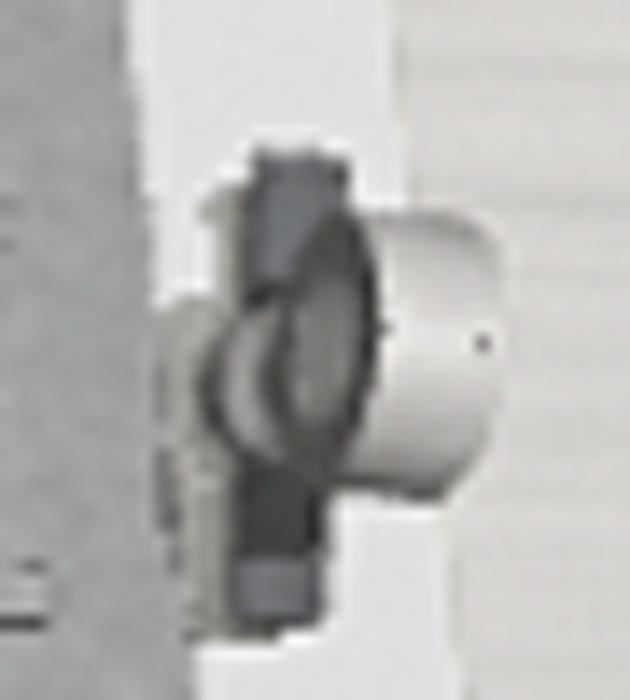

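View pics/e_side.png

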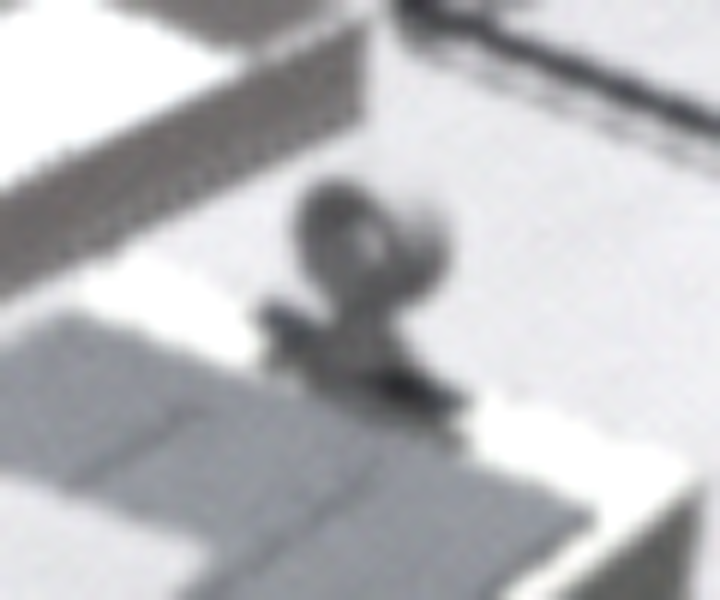

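```bash
python3 - <<'E'
from h import *
T=np.load("top0.npz");S=np.load("side0.npz")
ct=cloud("top",T["d"]);cs=cloud("side",S["d"])
# wing ends: crop pixel corners in e_top /14 + (430,165)
w=np.array([[250,155],[352,155],[228,622],[322,622]])/14+[430,165]
W=onz("top",w,74); print(W.round(1)); a=(W[0]+W[1])/2;b=(W[2]+W[3])/2
print("wing mid",(a+b)/2,"dir",np.degrees(np.arctan2((a-b)[1],(a-b)[0])))
for nm,c in(("top",ct),("side",cs)):
    e=(abs(c[...,1]+267)<40)&(abs(c[...,0]-607)<45)&(c[...,2]>95)
    q=c[e]; r=cv2.minAreaRect(q[:,:2].astype(np.float32)); print(nm,r)
    e=(abs(c[...,1]+267)<50)&(abs(c[...,0]-607)<50)&(abs(c[...,2]-73)<3)
    q=c[e]; r=cv2.minAreaRect(q[:,:2].astype(np.float32)); print("wing",e.sum(),r)
    l=cv2.fitLine(q[:,:2].astype(np.float32),cv2.DIST_HUBER,0,.01,.01).ravel();print(l,np.degrees(np.arctan2(l[1],l[0])))
# rest: base plate plane z=6 pts & V block tops
for nm,c in(("top",ct),("side",cs)):
    e=(abs(c[...,1]-292)<70)&(abs(c[...,0]-490)<110)&(c[...,2]>3.5)&(c[...,2]<90)
    print(nm,cv2.minAreaRect(c[e&(c[...,2]<9)][:,:2].astype(np.float32)))
m=(T["d"]>0)
# bar mask: points z in 51..62 and pixel bright
c=ct;e=(abs(c[...,1]-292)<40)&(abs(c[...,0]-490)<130)&(c[...,2]>48)&(T["p"].mean(2)>95)
print(e.sum());r=cv2.minAreaRect(np.argwhere(e)[:,::-1].astype(np.float32));print(r)
bx=cv2.boxPoints(r);print(onz("top",bx,52).round(1)); print("bar mid",onz("top",[r[0]],52))
E
```

```text
[[ 643.3 -261.7   74. ]
 [ 643.7 -278.2   74. ]
 [ 568.3 -257.5   74. ]
 [ 568.7 -272.7   74. ]]
wing mid [ 606.00043577 -267.51689778   74.        ] dir -3.710271474995501
top ((606.780517578125, -266.84722900390625), (21.612131118774414, 43.107173919677734), 85.98371124267578)
wing 135 ((609.015625, -248.53933715820312), (52.80483627319336, 75.46232604980469), 84.38026428222656)
[ 9.991764e-01 -4.057780e-02  6.048466e+02 -2.641832e+02] -2.3255754
side ((605.4434204101562, -264.00408935546875), (25.511579513549805, 42.554141998291016), 89.4289321899414)
wing 40 ((603.43896484375, -258.1338806152344), (70.3447265625, 60.17750930786133), 18.364856719970703)
[ 9.9999917e-01 -1.2835107e-03  6.0156598e+02 -2.6445361e+02] -0.07353976
top ((500.29132080078125, 287.9617919921875), (186.78199768066406, 134.5051727294922), 5.658851146697998)
side ((491.2608947753906, 297.04052734375), (218.5671844482422, 128.50672912597656), 3.0828614234924316)
484
((191.52029418945312, 238.18458557128906), (16.393735885620117, 88.94952392578125), 7.765166282653809)
[[396.5 334.4  52. ]
 [593.4 315.5  52. ]
 [589.3 278.9  52. ]
 [392.5 298.4  52. ]]
bar mid [[492.18653385 306.811625    52.        ]]
```

```bash
python3 - <<'E'
from h import *
f=lambda x:np.array(x)/5+[90,170]
E=onz("top",f([(565,124),(512,574)]),52);print("bar ends",E.round(1),E.mean(0),np.degrees(np.arctan2(*(E[0]-E[1])[[1,0]])))
print("mid",onz("top",f([(537.5,350)]),52))
C=onz("top",f([(648,218),(612,514)]),6);print("base corners",C.round(1),np.linalg.norm(C[0]-C[1]),np.degrees(np.arctan2(*(C[0]-C[1])[[1,0]])))
u=(C[0]-C[1])/np.linalg.norm(C[0]-C[1]);n=np.array([-u[1],u[0],0]);print("rest centre",C.mean(0)+35*n)
E=onz("side",np.array([(63,440),(235,605)])/4+[200,140],52);print("side bar ends",E.round(1),E.mean(0))
o=arm.get_obs();R=Ro.from_rotvec(o["orientation"]).as_matrix();print(R.round(3),o["ee_pos"])
E
```

```text
bar ends [[590.1 284.9  52. ]
 [389.3 301.   52. ]] [489.68642221 292.92595513  52.        ] -4.5806368681814424
mid [[488.46521483 293.35734051  52.        ]]
base corners [[552.5 252.    6. ]
 [414.4 264.1   6. ]] 138.60340483215913 -4.9834235060936125
rest centre [486.49055164 292.93449399   6.        ]
side bar ends [[588.6 283.1  52. ]
 [396.8 305.   52. ]] [492.68449127 294.05415622  52.        ]
[[ 0.445 -0.896 -0.001]
 [-0.896 -0.445  0.001]
 [-0.001  0.    -1.   ]] [ 300.06436892 -604.45018948  404.07052837]
```

```bash
cat >> h.py <<'E'
def plan(g,head=None,tip=False):
    """target grasp point (mm) and tool-x heading (deg); print shift in tool axes cm and z turn deg"""
    o=arm.get_obs();R=Ro.from_rotvec(o["orientation"]).as_matrix();p=o["ee_pos"]
    h=np.degrees(np.arctan2(R[1,0],R[0,0])); gp=p+R[:,2]*arm.grip_depth
    print("t",round(o["time"],2),"grip",gp.round(1),"head",round(h,2),"tilt",np.degrees(R[:2,2]).round(2),"q",o["joints"].round(2),"F",o["wrist_force"].round(1),"M",o["torque"].round(2),"w",round(o["grip_width"],1))
    if g is None:return
    d=(np.array(g,float)+[0,0,arm.grip_depth]-p)
    dh=0 if head is None else (head-h)
    s=R.T@d/10
    if head is not None:
        Rt=np.array([[np.cos(np.radians(head)),np.sin(np.radians(head)),0],[np.sin(np.radians(head)),-np.cos(np.radians(head)),0],[0,0,-1]])
        rv=np.degrees(Ro.from_matrix(R.T@Rt).as_rotvec())
    else: rv=0
    print("shift cm",s.round(2),"turn z",round(-dh,1),"rotvec",np.round(rv,2),"dist",np.linalg.norm(d).round(1))
E
python3 - <<'E'
from h import *
plan((580,-250,230)); plan((519.5,290.2,230),85.2)
E
```

```text
t 0.1 grip [ 300.  -604.3  223.7] head -63.6 tilt [-0.03  0.06] q [ 0.96  0.43  0.07  1.61 -0.03  1.11 -0.07] F [0.3 0.1 0.7] M [ 0.08 -0.01  0.03] w 93.8
shift cm [-19.3  -40.83  -0.62] turn z 0 rotvec 0 dist 451.7
t 0.1 grip [ 300.  -604.3  223.7] head -63.6 tilt [-0.03  0.06] q [ 0.96  0.43  0.07  1.61 -0.03  1.11 -0.07] F [0.3 0.1 0.7] M [ 0.08 -0.01  0.03] w 93.8
shift cm [-70.38 -59.44  -0.56] turn z -148.8 rotvec [-8.000e-02  3.000e-02 -1.488e+02] dist 921.2
```

```bash
python3 -m crank '[[[-2.4,-5.1,-0.3,0,0,-10,9.4],[-4.8,-10.2,-0.6,0,0,-20,9.4],[-7.2,-15.3,-0.9,0,0,-30,9.4],[-9.6,-20.4,-1.2,0,0,-40,9.4],[-12,-25.5,-1.5,0,0,-50,9.4]]]' 40; python3 - <<'E'
from h import *
plan((580,-100,240),50);plan((519.5,290.2,230),85.2)
E
```

```text
time: 0.72
ee_pos: [476.0, -382.1, 419.6]
orientation: [-3.12, 0.363, 0.0]
wrist_force: [0.7, -0.6, 0.4]
grip_width: 94.1
t 0.72 grip [ 476.  -382.1  239.2] head -13.28 tilt [-0.01  0.01] q [ 0.73  0.32 -0.19  1.73  0.07  1.1   0.28] F [ 0.7 -0.6  0.4] M [ 0.01 -0.07 -0.03] w 94.1
shift cm [  3.64 -29.85  -0.07] turn z -63.3 rotvec [-1.000e-02  1.000e-02 -6.328e+01] dist 300.7
t 0.72 grip [ 476.  -382.1  239.2] head -13.28 tilt [-0.01  0.01] q [ 0.73  0.32 -0.19  1.73  0.07  1.1   0.28] F [ 0.7 -0.6  0.4] M [ 0.01 -0.07 -0.03] w 94.1
shift cm [-11.2  -66.43   0.93] turn z -98.5 rotvec [-2.000e-02  1.000e-02 -9.848e+01] dist 673.8
```

```bash
python3 -m crank '[[[0.4,-6,0,0,0,-10,9.4],[0.8,-12,0,0,0,-20,9.4],[0.6,-18,0,0,0,-30,9.4],[0,-24,0,0,0,-40,9.4],[-0.8,-30,0,0,0,-50,9.4]]]'; python3 - <<'E'
from h import *
plan((519.5,290.2,230),85.2)
E
```

```text
time: 1.35
ee_pos: [537.9, -88.3, 419.6]
orientation: [-2.982, -0.99, 0.0]
wrist_force: [0.6, 0.2, 0.8]
grip_width: 94.0
t 1.35 grip [537.8 -88.3 239.2] head 36.72 tilt [-0.01  0.  ] q [ 0.46  0.24 -0.49  1.86  0.12  1.08  0.57] F [0.6 0.2 0.8] M [ 0.03 -0.15  0.02] w 94.0
shift cm [ 21.16 -31.44   0.92] turn z -48.5 rotvec [-1.000e-02  0.000e+00 -4.848e+01] dist 379.1
```

```bash
python3 -m crank '[[[3.5,-5,0,0,0,-10,9.4],[7,-10,0,0,0,-20,9.4],[10.5,-15.5,0,0,0,-30,9.4],[14,-21,0,0,0,-40,9.4],[17.5,-26,0,0,0,-48.5,9.4]]]'; python3 - <<'E'
from h import *
plan((519.5,290.2,150),85.2)
E
```

```text
time: 1.98
ee_pos: [524.1, 220.6, 419.7]
orientation: [2.313, 2.126, -0.0]
wrist_force: [0.8, 0.0, -0.8]
grip_width: 94.0
t 1.98 grip [524.2 220.6 239.3] head 85.17 tilt [ 0.01 -0.01] q [ 0.11  0.33 -0.76  1.79  0.25  1.12  0.75] F [ 0.8  0.  -0.8] M [ 0.04 -0.16  0.05] w 94.0
shift cm [ 6.89 -1.05  8.93] turn z -0.0 rotvec [ 0.01  0.01 -0.03] dist 113.3
```

```bash
python3 -m crank '[[[3.4,-0.5,2,0,0,0,9.4],[6.9,-1.05,4,0,0,0,9.4],[6.9,-1.05,7,0,0,0,9.4],[6.9,-1.05,9,0,0,0,9.4],[6.9,-1.05,9,0,0,0,9.4]]]'; python3 - <<'E'
from h import *
plan((519.5,290.2,52),85.2)
p,d=arm.camera("top");crop("top",np.clip(p*1.6,0,255).astype('uint8'),150,150,270,300,4,"pics/g1.png")
p,d=arm.camera("side");crop("side",np.clip(p*1.6,0,255).astype('uint8'),150,160,330,310,4,"pics/g1s.png")
E
```

```text
time: 2.6
ee_pos: [520.2, 287.9, 328.5]
orientation: [-2.318, -2.119, 0.004]
wrist_force: [0.6, 0.3, 1.3]
grip_width: 94.1
t 2.6 grip [519.8 287.7 148.1] head 84.87 tilt [-0.13 -0.07] q [-0.05  0.47 -0.73  1.83  0.37  0.99  0.55] F [0.6 0.3 1.3] M [ 0.06 -0.17  0.  ] w 94.1
shift cm [ 0.23 -0.07  9.61] turn z -0.3 rotvec [-0.12  0.08 -0.33] dist 96.1
```

View pics/g1.png

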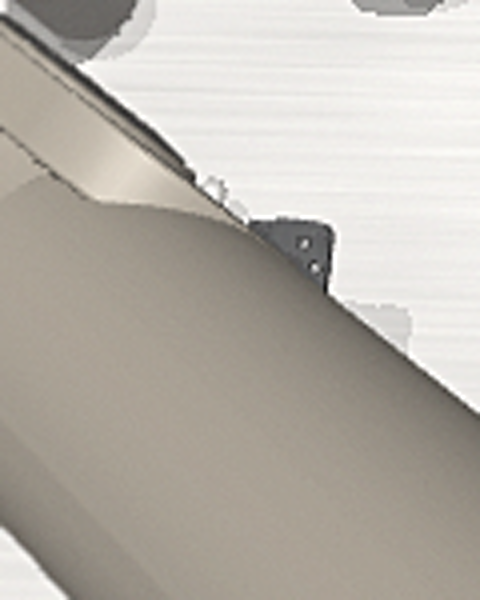

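View pics/g1s.png

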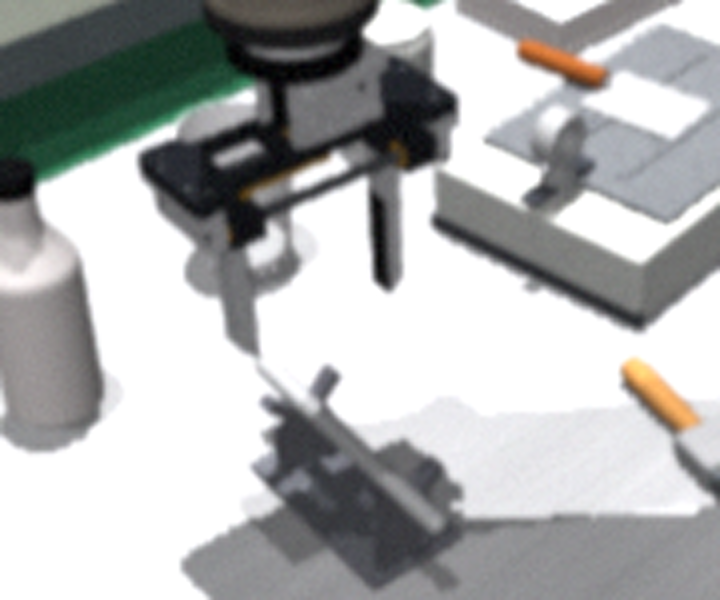

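The side view shows the open fingers above the bar, near the pixel of the bar's upper end, with nothing in the way. I'll descend and grip.

```bash
python3 -m crank '[[[0.2,-0.05,4,0,0,0,9.4],[0.2,-0.05,7,0,0,0,9.4],[0.2,-0.05,9,0,0,0,9.4],[0.2,-0.05,9.6,0,0,0,9.4],[0.2,-0.05,9.6,0,0,0,9.4]]]'; python3 - <<'E'
from h import *
plan((519.5,290.2,52),85.2)
p,d=arm.camera("side");crop("side",np.clip(p*1.6,0,255).astype('uint8'),180,180,310,320,4,"pics/g2s.png")
E
```

```text
time: 3.32
ee_pos: [520.3, 290.8, 234.4]
orientation: [2.318, 2.12, 0.001]
wrist_force: [0.5, -0.1, 0.1]
grip_width: 94.4
t 3.33 grip [520.4 290.9  54. ] head 84.89 tilt [0.03 0.02] q [-0.11  0.59 -0.66  1.89  0.48  0.83  0.46] F [ 0.5 -0.1  0.1] M [ 0.05 -0.13  0.01] w 94.4
shift cm [-0.07 -0.07  0.19] turn z -0.3 rotvec [ 0.03 -0.03 -0.31] dist 2.2
```

View pics/g2s.png

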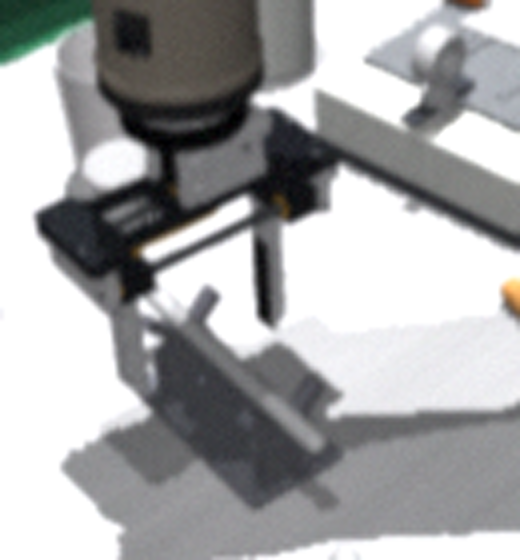

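The fingers straddle the bar between the blocks. I'll close them, with a 2 mm drop to its axis.

```bash
python3 -m crank '[[[0,0,0.15,0,0,0,5],[0,0,0.15,0,0,0,2],[0,0,0.15,0,0,0,1],[0,0,0.15,0,0,0,0.5],[0,0,0.15,0,0,0,0.5]]]' 20; python3 -m crank '[[[0,0,0,0,0,0,0.5],[0,0,0,0,0,0,0.5],[0,0,0,0,0,0,0.5]]]' 55;python3 - <<'E'
from h import *
plan((519.5,290.2,52),85.2)
p,d=arm.camera("side");crop("side",np.clip(p*1.6,0,255).astype('uint8'),180,180,310,320,4,"pics/g3s.png")
E
```

```text
time: 4.0
ee_pos: [520.0, 290.7, 232.3]
orientation: [-2.318, -2.12, -0.0]
wrist_force: [-0.2, 0.1, -0.1]
grip_width: 47.5
time: 4.38
ee_pos: [520.0, 290.7, 232.2]
orientation: [-2.318, -2.12, -0.0]
wrist_force: [1.0, 7.5, 1.2]
grip_width: 17.5
t 4.38 grip [520.  290.7  51.8] head 84.9 tilt [-0.    0.01] q [-0.11  0.59 -0.66  1.89  0.48  0.83  0.46] F [1.  7.5 1.2] M [ 2.1  -0.32  0.03] w 17.5
shift cm [-0.05 -0.04 -0.02] turn z -0.3 rotvec [-0.   -0.01 -0.3 ] dist 0.7
```

View pics/g3s.png

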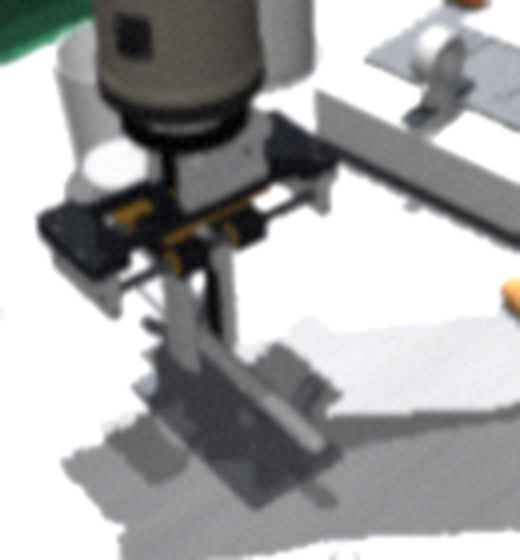

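```bash
python3 -m crank '[[[0,0,0,0,0,0,0.5],[0,0,0,0,0,0,0.5]]]';python3 - <<'E'
from h import *
plan(None)
E
```

```text
time: 4.68
ee_pos: [520.0, 291.9, 232.7]
orientation: [-2.316, -2.12, -0.004]
wrist_force: [1.0, 6.8, 1.3]
grip_width: 12.6
t 4.67 grip [520.2 292.4  52.3] head 84.94 tilt [0.06 0.15] q [-0.11  0.59 -0.66  1.89  0.48  0.83  0.46] F [1.  6.8 1.3] M [ 1.67 -0.22 -0.05] w 12.6
```

```bash
python3 -m crank '[[[0.15,0,-0.5,0,0,0,0.5],[0.15,0,-3,0,0,0,0.5],[0.15,0,-7,0,0,0,0.5],[0.15,0,-12,0,0,0,0.5],[0.15,0,-17,0,0,0,0.5]]]';python3 - <<'E'
from h import *
plan((600,-40,230),40)
p,d=arm.camera("side");crop("side",np.clip(p*1.6,0,255).astype('uint8'),150,100,330,320,3,"pics/l1.png")
E
```

```text
time: 5.3
ee_pos: [519.8, 291.8, 403.7]
orientation: [-2.318, -2.12, 0.001]
wrist_force: [1.0, -0.0, -1.9]
grip_width: 12.8
t 5.3 grip [519.7 291.7 223.3] head 84.9 tilt [-0.04 -0.03] q [-0.02  0.39 -0.77  1.75  0.3   1.12  0.6 ] F [ 1.  -0.  -1.9] M [ 0.07 -0.31  0.01] w 12.8
shift cm [-32.34  10.93  -0.66] turn z 44.9 rotvec [-2.00e-02  5.00e-02  4.49e+01] dist 341.5
```

View pics/l1.png

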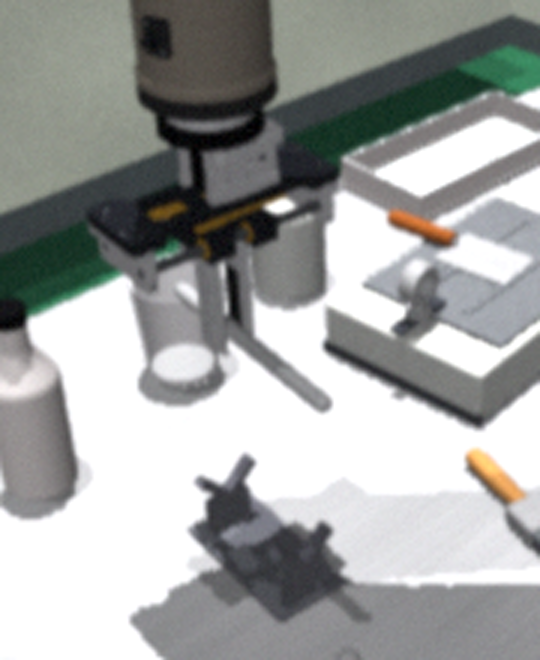

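```bash
python3 -m crank '[[[-5,1.5,-0.5,0,0,8,0.5],[-10,3,-0.5,0,0,16,0.5],[-15.5,4.5,-0.5,0,0,24,0.5],[-21,6,-0.5,0,0,32,0.5],[-26.5,7.5,-0.5,0,0,40,0.5]]]';python3 - <<'E'
from h import *
plan((595.6,-431.3,223),-3.9)
E
```

```text
time: 5.98
ee_pos: [571.1, 19.5, 407.2]
orientation: [2.906, 1.193, -0.0]
wrist_force: [1.0, -0.3, -3.0]
grip_width: 12.8
t 5.97 grip [571.1  19.5 226.8] head 44.63 tilt [-0.01 -0.02] q [ 0.31  0.3  -0.55  1.81  0.18  1.08  0.47] F [ 1.  -0.3 -3. ] M [-0.03 -0.3  -0.05] w 12.8
shift cm [-29.93  33.81   0.39] turn z 48.5 rotvec [1.000e-02 1.000e-02 4.853e+01] dist 451.5
```

```bash
python3 -m crank '[[[-3.7,4.2,0.1,0,0,8,0.5],[-7.5,8.4,0.2,0,0,16,0.5],[-11.2,12.6,0.2,0,0,24,0.5],[-15,16.8,0.3,0,0,32,0.5],[-18.7,21,0.4,0,0,40,0.5]]]';python3 - <<'E'
from h import *
plan((595.6,-431.3,223),-3.9)
E
```

```text
time: 6.6
ee_pos: [586.6, -261.1, 403.1]
orientation: [3.139, 0.127, -0.001]
wrist_force: [0.5, 0.2, -2.8]
grip_width: 12.8
t 6.6 grip [ 586.5 -261.1  222.7] head 4.63 tilt [-0.03 -0.  ] q [ 0.55  0.39 -0.3   1.67  0.13  1.1   0.29] F [ 0.5  0.2 -2.8] M [-0.08 -0.16  0.01] w 12.8
shift cm [-0.48 17.04 -0.03] turn z 8.5 rotvec [0.   0.03 8.53] dist 170.5
```

```bash
python3 -m crank '[[[-0.1,5,0,0,0,2,0.5],[-0.2,10,0,0,0,5,0.5],[-0.4,14,0,0,0,8.5,0.5],[-0.5,17,0,0,0,8.5,0.5],[-0.5,17,0,0,0,8.5,0.5]]]';python3 - <<'E'
from h import *
plan((595.6,-431.3,150),-3.9)
c=cloud("side",np.load("side0.npz")["d"])
m=(c[...,1]<-400)&(c[...,0]>450)&(c[...,2]>12)&(c[...,0]<900)&(c[...,1]>-900)
q=c[m];print(m.sum(),q.min(0),q.max(0),np.percentile(q,[2,98],axis=0))
m&=(c[...,1]>-560)
print(c[m].min(0),c[m].max(0))
for n in("side","top"):
    p,d=arm.camera(n);cv2.imwrite(f"pics/p1{n}.png",np.clip(p[:,:,::-1]*1.5,0,255).astype('uint8'))
E
```

```text
time: 7.22
ee_pos: [595.5, -431.7, 402.1]
orientation: [3.14, -0.104, -0.003]
wrist_force: [0.1, 1.0, -2.9]
grip_width: 12.8
t 7.22 grip [ 595.2 -431.7  221.7] head -3.79 tilt [-0.1  -0.01] q [ 0.68  0.54 -0.22  1.44  0.12  1.18  0.38] F [ 0.1  1.  -2.9] M [-0.05 -0.08 -0.  ] w 12.8
shift cm [ 0.02 -0.04  7.17] turn z 0.1 rotvec [0.01 0.09 0.11] dist 71.7
733 [ 640.60102486 -707.7405402    12.01818297] [ 899.76080616 -400.35690989  178.75572459] [[ 644.38185238 -703.85988738   13.01316365]
 [ 885.53115223 -411.40474633  172.20150697]]
[ 783.84153324 -516.31983739   12.01818297] [ 899.76080616 -400.35690989   42.81116245]
```

View pics/p1side.png

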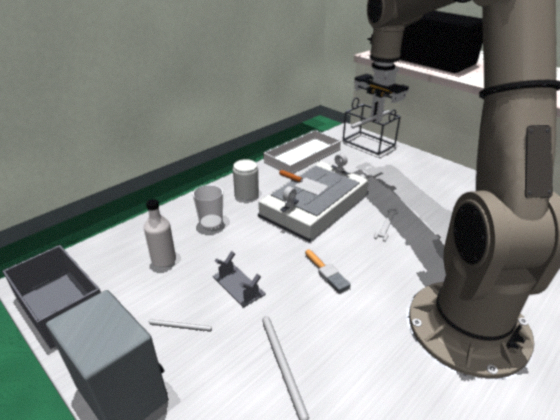

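View pics/p1top.png

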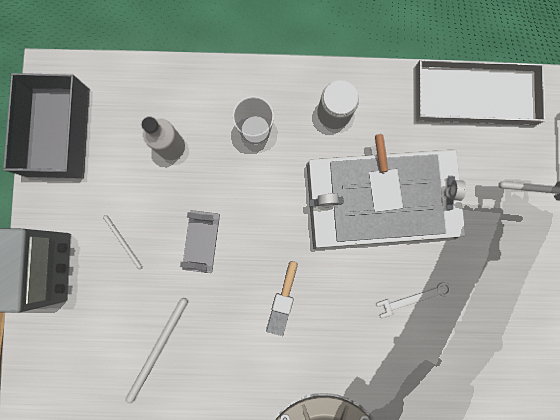

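The top view shows the bar pointing at the open eye from the right, with its tip at (503,184). The path is clear, so I'll lower to loop height and compare the bar line with the loop in both views.

```bash
python3 -m crank '[[[0,0,3,0,0,0,0.5],[0,0,6,0,0,0,0.5],[0,0,9,0,0,0,0.5],[0,0,11.1,0,0,0,0.5],[0,0,11.1,0,0,0,0.5]]]';python3 - <<'E'
from h import *
plan((595.6,-431.3,110),-3.9)
for n,b in(("side",(320,140,390,190)),("top",(430,160,560,220))):
    p,d=arm.camera(n);np.savez(f"{n}1.npz",p=p,d=d)
    crop(n,np.clip(p*1.5,0,255).astype('uint8'),*b,10 if n=="side" else 6,f"pics/p2{n}.png")
E
```

```text
time: 7.95
ee_pos: [596.4, -428.2, 290.8]
orientation: [-3.138, 0.097, 0.003]
wrist_force: [-0.2, -0.2, -3.1]
grip_width: 12.6
t 7.95 grip [ 596.1 -427.9  110.4] head -3.55 tilt [-0.12  0.1 ] q [ 0.68  0.63 -0.21  1.53  0.15  0.99  0.36] F [-0.2 -0.2 -3.1] M [-0.13 -0.1  -0.02] w 12.6
shift cm [-0.06  0.32  0.04] turn z 0.3 rotvec [-0.09  0.12  0.35] dist 3.3
```

View pics/p2side.png

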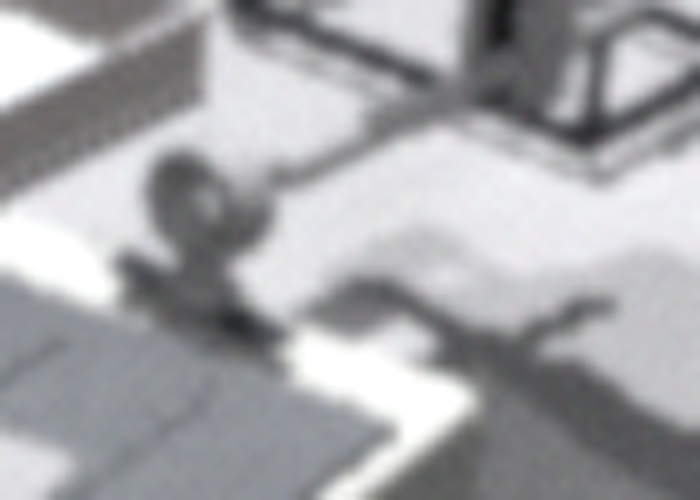

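View pics/p2top.png

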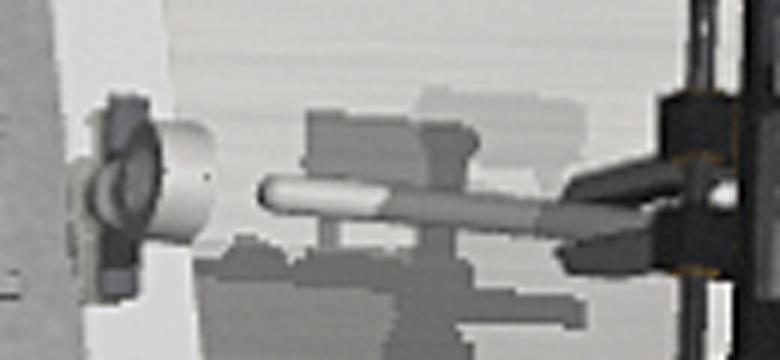

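```bash
cat > bar.py <<'E'
from h import *
def barfit(n,d,y0,y1,zlo=92,zhi=135,x0=560,x1=640):
    c=cloud(n,d);m=(c[...,1]>y0)&(c[...,1]<y1)&(c[...,2]>zlo)&(c[...,2]<zhi)&(c[...,0]>x0)&(c[...,0]<x1)
    q=c[m].astype(np.float32);l=cv2.fitLine(q,cv2.DIST_HUBER,0,.01,.01).ravel()
    return q,l
E
python3 - <<'E'
from bar import *
for n in("top","side"):
    a=np.load(n+"1.npz")
    q,l=barfit(n,a["d"],-400,-284)
    t=(-266.7-l[4])/l[1];print(n,len(q),"dir",l[:3].round(4),"head",np.degrees(np.arctan2(abs(l[1]),l[0]*np.sign(l[1]))),"at eye y:",(l[3:]+t*l[:3]).round(1),"ymax",q[:,1].max(), "pt",l[3:].round(1))
f=lambda x:np.array(x)/6+[430,160]
P=onz("top",f([(262,192),(330,197),(480,211)]),110);print(P.round(1))
# eye ring top silhouette via side: ring front face centre, hole
s=lambda x:np.array(x)/10+[320,140]
print(proj("side",[[606.8,-266.7,110],[606.8,-256.7,110],[606.8,-276.7,110]]).round(1)*1,"front face px", (proj("side",[606.8,-256.7,110])-[320,140])*10)
print("top proj",(proj("top",[[606.8,-266.7,110],[606.8,-256.7,110],[606.8,-276.7,110]])-[430,160])*6)
E
```

```text
top 300 dir [ 0.076   0.9968 -0.0259] head 85.64056 at eye y: [ 606.9 -266.7  113.3] ymax -301.06964 pt [ 600.5 -350.9  115.5]
side 88 dir [ 0.0846  0.9962 -0.0191] head 85.14511 at eye y: [ 603.2 -266.7  111.2] ymax -301.078 pt [ 596.4 -347.7  112.8]
[[ 603.6 -303.6  110. ]
 [ 602.5 -328.5  110. ]
 [ 598.9 -383.6  110. ]]
[[340.6 160. ]
 [338.8 160.9]
 [342.5 159. ]] front face px [[187.99578494 209.49179305]]
top proj [[160.54758054 180.52454069]
 [133.04364887 179.78409805]
 [188.02118301 181.26542663]]
```

The bar axis passes within about 1 mm of the loop centre sideways. It droops about 1.5° and is about 3 mm low at the tip. I'll raise it 2 mm and insert slowly.

```bash
python3 -m crank '[[[0,0,-0.22,0,0,0,0.5],[0,-0.5,-0.22,0,0,0,0.5],[0.02,-1.5,-0.22,0,0,0,0.5],[0.03,-2.5,-0.22,0,0,0,0.5],[0.04,-3.0,-0.22,0,0,0,0.5]]]';python3 - <<'E'
from bar import *
plan(None)
for n,b in(("side",(320,140,390,190)),("top",(430,160,560,220))):
    p,d=arm.camera(n);np.savez(f"{n}2.npz",p=p,d=d)
    crop(n,np.clip(p*1.5,0,255).astype('uint8'),*b,10 if n=="side" else 6,f"pics/p3{n}.png")
    q,l=barfit(n,d,-380,-284)
    t=(-266.7-l[4])/l[1];print(n,len(q),"dir",l[:3].round(4),"at eye y:",(l[3:]+t*l[:3]).round(1),"ymax",q[:,1].max())
E
```

```text
time: 8.68
ee_pos: [599.2, -397.9, 294.5]
orientation: [-3.14, 0.097, -0.0]
wrist_force: [-1.0, -0.7, -3.5]
grip_width: 12.4
t 8.68 grip [ 599.2 -397.8  114.1] head -3.54 tilt [0.01 0.02] q [ 0.65  0.61 -0.22  1.57  0.15  0.98  0.32] F [-1.  -0.7 -3.5] M [-0.13 -0.12 -0.  ] w 12.4
side 76 dir [ 0.0656  0.9978 -0.0034] at eye y: [ 602.6 -266.7  117. ] ymax -288.31702
top 293 dir [ 0.0576  0.9982 -0.0157] at eye y: [ 606.1 -266.7  117. ] ymax -284.75934
```

View pics/p3side.png

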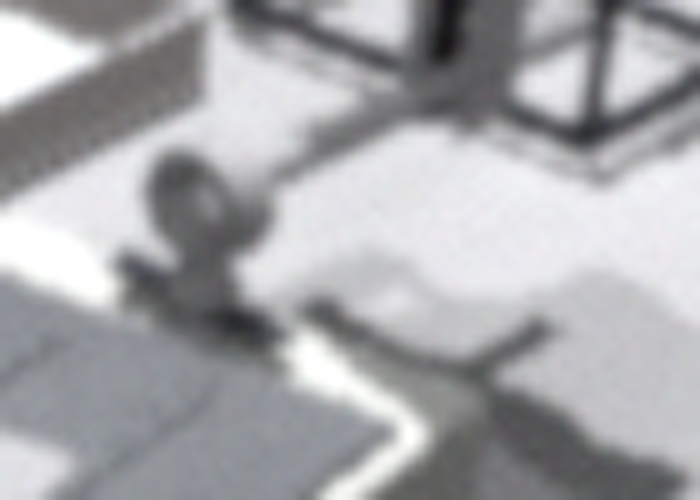

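View pics/p3top.png

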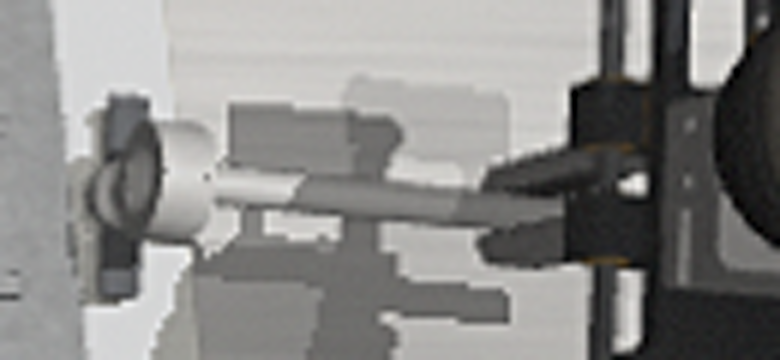

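The tip has entered the ring (top view near (465,190)) with no contact force. I'll push on.

```bash
python3 -m crank '[[[0.01,-1,0,0,0,0,0.5],[0.02,-2,0,0,0,0,0.5],[0.04,-3,0,0,0,0,0.5],[0.05,-4,0,0,0,0,0.5],[0.06,-4.5,0,0,0,0,0.5]]]';python3 - <<'E'
from bar import *
plan(None)
for n,b in(("side",(310,130,390,190)),("top",(420,150,560,230))):
    p,d=arm.camera(n);np.savez(f"{n}2.npz",p=p,d=d)
    crop(n,np.clip(p*1.5,0,255).astype('uint8'),*b,9 if n=="side" else 5,f"pics/p4{n}.png")
    q,l=barfit(n,d,-340,-284)
    t=(-266.7-l[4])/l[1];print(n,len(q),"dir",l[:3].round(4),"at eye y:",(l[3:]+t*l[:3]).round(1),"ymax",q[:,1].max())
E
```

```text
time: 9.4
ee_pos: [602.5, -353.3, 294.5]
orientation: [-3.14, 0.098, -0.0]
wrist_force: [0.2, -0.4, -2.3]
grip_width: 12.9
t 9.4 grip [ 602.5 -353.3  114.1] head -3.56 tilt [0.01 0.01] q [ 0.6   0.58 -0.22  1.63  0.15  0.96  0.26] F [ 0.2 -0.4 -2.3] M [-0.06 -0.07  0.03] w 12.9
side 45 dir [ 0.052   0.9986 -0.011 ] at eye y: [ 601.9 -266.7  116.4] ymax -288.49966
top 169 dir [ 0.0756  0.9968 -0.0256] at eye y: [ 607.4 -266.7  117.3] ymax -284.4457
```

View pics/p4side.png

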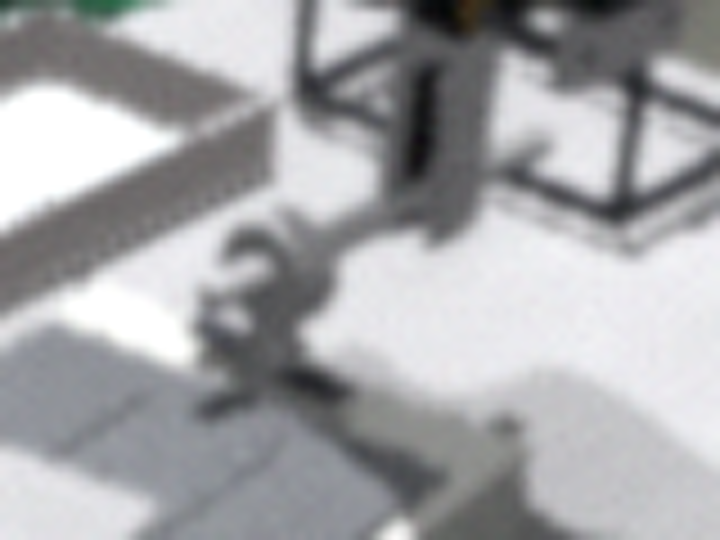

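View pics/p4top.png

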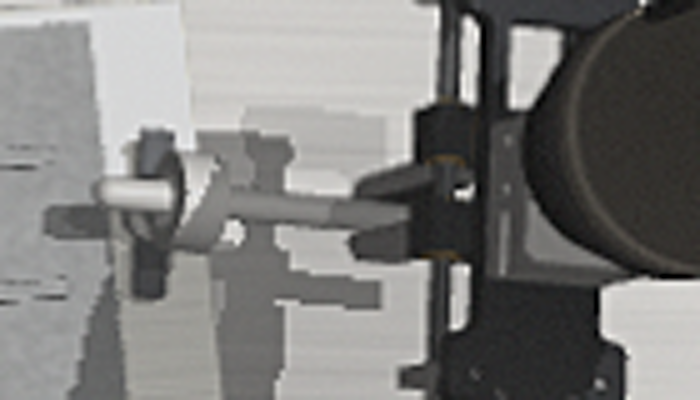

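The bar is through the loop with no contact force: in the top view its tip is at (440,188), out past the ring at (458,190). Now I'll work out the turning arc about the eye's axis.

```bash
cat > arc.py <<'E'
from h import *
E_=np.array([608.1,-265.1])
def arc(dphis,r=80,z=114,E=E_):
    o=arm.get_obs();R=Ro.from_rotvec(o["orientation"]).as_matrix();p=o["ee_pos"]
    h=np.arctan2(R[1,0],R[0,0]);tip=h+np.pi/2
    g=p+R[:,2]*arm.grip_depth
    u=np.array([np.cos(tip),np.sin(tip)]);w=E-g[:2]
    print("bar angle",np.degrees(tip).round(1),"grip->eye along",(w@u).round(1),"across",(w@[-u[1],u[0]]).round(1))
    for a in dphis:
        t=tip-np.radians(a);gt=E-r*np.array([np.cos(t),np.sin(t)])
        s=R.T@(np.r_[gt,z]-g)/10
        print(a,s.round(2))
E
python3 - <<'E'
from arc import *
plan(None);arc([8,16,24,32,40])
E
```

```text
t 9.5 grip [ 602.5 -353.5  114.1] head -3.55 tilt [0.01 0.01] q [ 0.6   0.58 -0.22  1.63  0.15  0.96  0.26] F [-0.1  0.5 -2.8] M [-0.12 -0.06  0.02] w 12.8
bar angle 86.4 grip->eye along 88.6 across -0.1
8 [-1.1  -0.93  0.01]
16 [-2.19 -1.16  0.01]
24 [-3.24 -1.55  0.01]
32 [-4.23 -2.07  0.01]
40 [-5.13 -2.73  0.01]
```

```bash
python3 -m crank '[[[0,-0.4,0,0,0,0,0.5],[-0.5,-0.85,0,0,0,4,0.5],[-1.1,-0.95,0,0,0,8,0.5],[-2.2,-1.15,0,0,0,16,0.5],[-3.2,-1.55,0,0,0,24,0.5]]]' 60;python3 - <<'E'
from arc import *
plan(None);arc([8,16,24,32,40])
E
```

```text
time: 10.12
ee_pos: [570.8, -337.0, 294.3]
orientation: [3.049, -0.758, -0.0]
wrist_force: [0.5, -0.7, -3.6]
grip_width: 12.5
t 10.12 grip [ 570.8 -337.1  113.9] head -27.91 tilt [-0. -0.] q [ 0.53  0.52 -0.13  1.72  0.08  0.91 -0.12] F [ 0.5 -0.7 -3.6] M [-0.12 -0.08  0.02] w 12.5
bar angle 62.1 grip->eye along 81.0 across 0.7
8 [-1.18 -0.18 -0.01]
16 [-2.28 -0.41 -0.01]
24 [-3.32 -0.8  -0.01]
32 [-4.31 -1.32 -0.01]
40 [-5.21 -1.98 -0.01]
```

```bash
python3 -m crank '[[[-0.6,-0.1,0,0,0,4,0.5],[-1.2,-0.2,0,0,0,8,0.5],[-1.75,-0.3,0,0,0,12,0.5],[-2.3,-0.4,0,0,0,16,0.5],[-2.8,-0.6,0,0,0,20,0.5]]]' 60;python3 - <<'E'
from arc import *
plan(None);arc([8,16,24,32,40])
for n,b in(("side",(290,120,390,200)),("top",(400,150,540,250))):
    p,d=arm.camera(n)
    crop(n,np.clip(p*1.5,0,255).astype('uint8'),*b,7 if n=="side" else 5,f"pics/p5{n}.png")
E
```

```text
time: 10.75
ee_pos: [548.8, -319.3, 294.5]
orientation: [2.871, -1.273, 0.001]
wrist_force: [-0.9, -4.4, -2.7]
grip_width: 12.2
t 10.75 grip [ 548.8 -319.5  114.1] head -47.8 tilt [ 0.01 -0.06] q [ 0.47  0.47 -0.06  1.79  0.03  0.88 -0.44] F [-0.9 -4.4 -2.7] M [-1.06  0.24 -0.02] w 12.2
bar angle 42.2 grip->eye along 80.4 across 0.5
8 [-1.16 -0.12  0.01]
16 [-2.25 -0.35  0.01]
24 [-3.3  -0.73  0.01]
32 [-4.29 -1.26  0.  ]
40 [-5.19 -1.91  0.  ]
```

View pics/p5side.png

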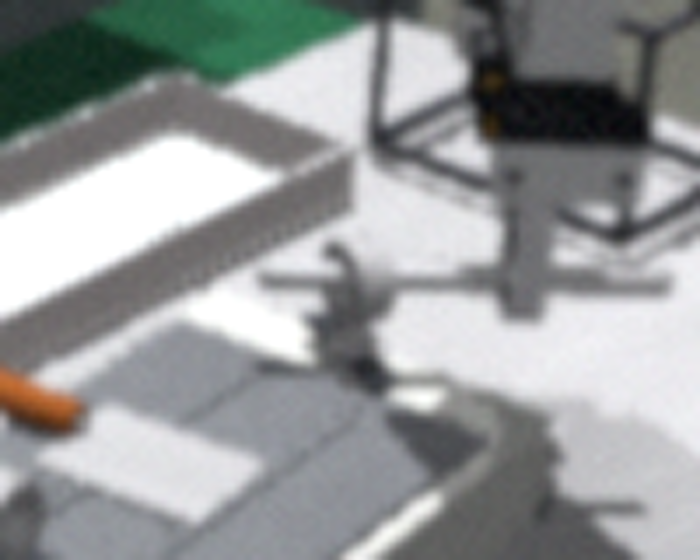

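View pics/p5top.png

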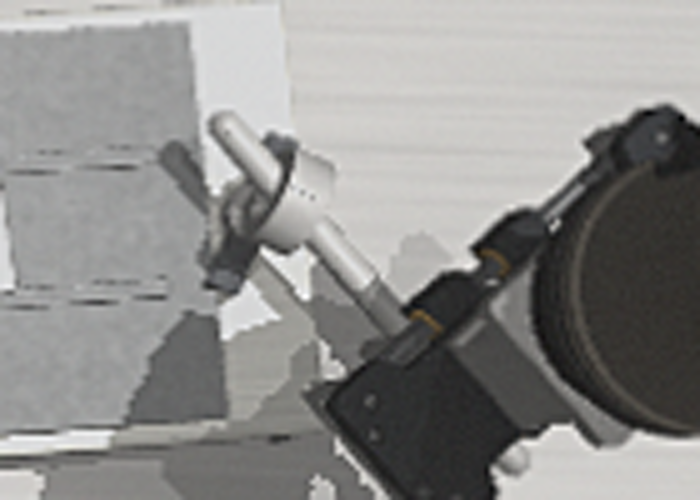

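The bar has bitten and the eye is following it; in the top view the wing now slopes from (457,177) to (444,206). I'll continue.

```bash
python3 -m crank '[[[-0.6,-0.05,0,0,0,4,0.5],[-1.15,-0.1,0,0,0,8,0.5],[-1.7,-0.2,0,0,0,12,0.5],[-2.25,-0.35,0,0,0,16,0.5],[-2.8,-0.5,0,0,0,20,0.5]]]' 60;python3 - <<'E'
from arc import *
plan(None);arc([4,8,12,16,20])
E
```

```text
time: 11.48
ee_pos: [534.2, -295.0, 294.6]
orientation: [2.609, -1.749, 0.002]
wrist_force: [2.7, -4.0, -3.2]
grip_width: 12.6
t 11.47 grip [ 534.3 -295.2  114.2] head -67.67 tilt [ 0.05 -0.05] q [ 0.38  0.44  0.02  1.85 -0.01  0.85 -0.77] F [ 2.7 -4.  -3.2] M [-1.06 -0.44 -0.18] w 12.6
bar angle 22.3 grip->eye along 79.7 across -0.2
4 [-0.54  0.01  0.02]
8 [-1.09 -0.05  0.02]
12 [-1.64 -0.14  0.02]
16 [-2.19 -0.28  0.02]
20 [-2.72 -0.45  0.02]
```

```bash
python3 -m crank '[[[-0.55,0,0,0,0,4,0.5],[-1.1,-0.05,0,0,0,8,0.5],[-1.65,-0.15,0,0,0,12,0.5],[-2.2,-0.3,0,0,0,16,0.5],[-2.7,-0.45,0,0,0,20,0.5]]]' 60;python3 - <<'E'
from arc import *
plan(None);arc([4,8,12,16,20])
for n,b in(("side",(290,120,390,200)),("top",(400,150,540,250))):
    p,d=arm.camera(n);np.savez(f"{n}3.npz",p=p,d=d)
    crop(n,np.clip(p*1.5,0,255).astype('uint8'),*b,7 if n=="side" else 5,f"pics/p6{n}.png")
E
```

```text
time: 12.1
ee_pos: [528.6, -268.1, 294.8]
orientation: [-2.266, 2.175, -0.003]
wrist_force: [4.9, -3.9, -4.2]
grip_width: 12.5
t 12.1 grip [ 528.9 -268.3  114.4] head -87.65 tilt [ 0.11 -0.05] q [ 0.29  0.41  0.09  1.9  -0.05  0.83 -1.12] F [ 4.9 -3.9 -4.2] M [-0.92 -0.83 -0.19] w 12.5
bar angle 2.3 grip->eye along 79.3 across -0.1
4 [-0.55  0.05  0.04]
8 [-1.11 -0.    0.04]
12 [-1.66 -0.1   0.04]
16 [-2.2  -0.24  0.03]
20 [-2.73 -0.41  0.03]
```

View pics/p6side.png

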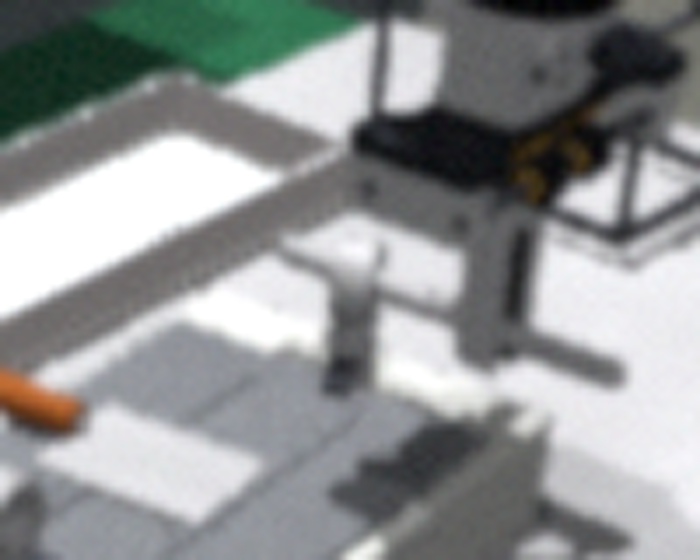

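View pics/p6top.png

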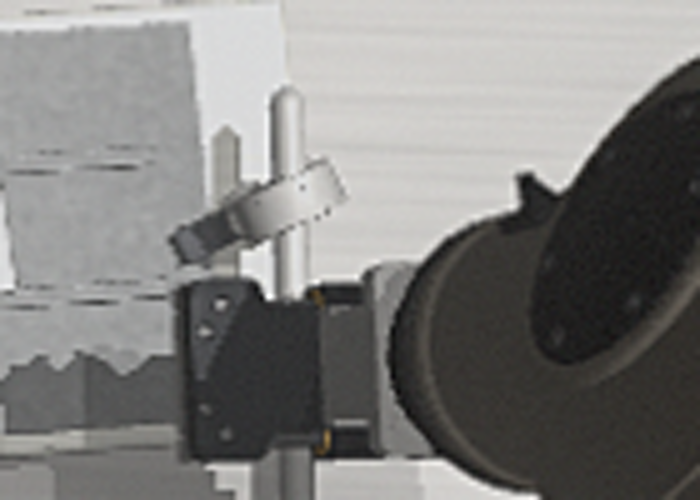

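The eye is about 20° short of home. Its wing in the top view runs from (435,200) up to the right. I'll continue.

```bash
python3 -m crank '[[[-0.55,0.03,0,0,0,4,0.5],[-1.1,0,0,0,0,8,0.5],[-1.65,-0.1,0.03,0,0,12,0.5],[-2.2,-0.25,0.03,0,0,16,0.5],[-2.7,-0.4,0.03,0,0,20,0.5]]]' 60;python3 - <<'E'
from arc import *
plan(None);arc([2,4,6,8])
for n,b in(("side",(290,120,390,200)),("top",(400,150,540,250))):
    p,d=arm.camera(n);np.savez(f"{n}3.npz",p=p,d=d)
    crop(n,np.clip(p*1.5,0,255).astype('uint8'),*b,7 if n=="side" else 5,f"pics/p7{n}.png")
E
```

```text
time: 12.82
ee_pos: [531.8, -241.1, 294.6]
orientation: [-1.854, 2.534, -0.004]
wrist_force: [5.9, -5.8, -3.8]
grip_width: 12.6
t 12.82 grip [ 532.3 -241.3  114.3] head -107.61 tilt [ 0.15 -0.07] q [ 0.18  0.4   0.16  1.92 -0.09  0.82 -1.48] F [ 5.9 -5.8 -3.8] M [-1.17 -1.24 -0.14] w 12.6
bar angle -17.6 grip->eye along 79.5 across 0.3
2 [-0.31  0.05  0.02]
4 [-0.59  0.03  0.02]
6 [-0.87  0.01  0.02]
8 [-1.14 -0.02  0.02]
```

View pics/p7top.png

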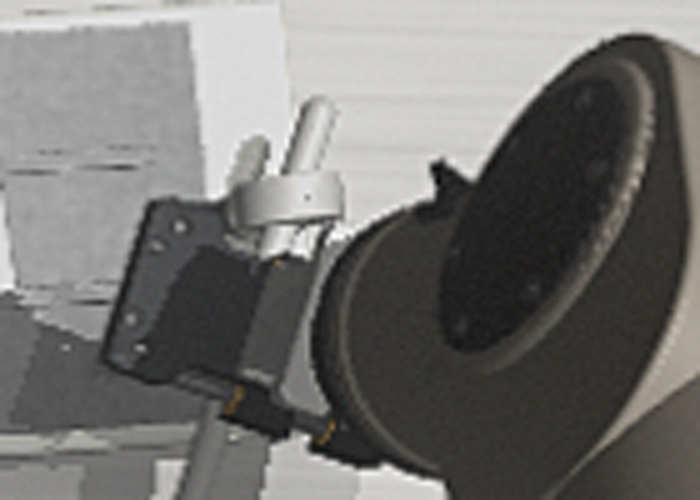

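```bash
cat > eye.py <<'E'
from h import *
def eye(n,d,c0=(607,-267)):
    c=cloud(n,d);e=(abs(c[...,1]-c0[1])<30)&(abs(c[...,0]-c0[0])<30)&(c[...,2]>124)&(c[...,2]<140)
    q=c[e];r=cv2.minAreaRect(q[:,:2].astype(np.float32))
    l=cv2.fitLine(q[:,:2].astype(np.float32),cv2.DIST_HUBER,0,.01,.01).ravel()
    print(n,e.sum(),r,"line",np.degrees(np.arctan2(l[1],l[0])).round(1))
E
python3 - <<'E'
from eye import *
for s in("0","3"):
  for n in("top","side"): 
    d=np.load(n+s+".npz")["d"]; print(s);eye(n,d);eye(n,d,(579.7,12.3))
E
```

```text
0
top 151 ((606.9816284179688, -267.01275634765625), (21.19757080078125, 33.985191345214844), 85.57135772705078) line 0.2
top 132 ((579.2858276367188, 11.12417984008789), (19.116975784301758, 31.545425415039062), 1.8176867961883545) line -87.4
0
side 40 ((603.59228515625, -264.7083435058594), (23.612585067749023, 31.428157806396484), 79.26813507080078) line 12.2
side 51 ((579.3036499023438, 14.841787338256836), (23.62513542175293, 34.18537521362305), 13.864501953125) line 77.8
3
top 142 ((607.458740234375, -265.8505859375), (20.14400291442871, 33.330692291259766), 7.271061897277832) line -80.5
top 140 ((579.361328125, 10.083267211914062), (19.22154998779297, 33.54261779785156), 1.1324734687805176) line 87.9
3
side 19 ((601.2107543945312, -259.7118835449219), (29.914031982421875, 21.471641540527344), 47.77130889892578) line 43.7
side 52 ((578.2723999023438, 15.37274169921875), (21.719097137451172, 35.6076774597168), 10.41368293762207) line 76.9
```

```bash
python3 -m crank '[[[-0.25,0.05,0,0,0,1.5,0.5],[-0.45,0.03,0,0,0,3,0.5],[-0.65,0.03,0,0,0,4.5,0.5],[-0.65,0.03,0,0,0,4.5,0.5]]]';python3 - <<'E'
from arc import *
from eye import eye
plan(None);arc([2,4,6,8])
p,d=arm.camera("top");np.savez("top4.npz",p=p,d=d);eye("top",d)
crop("top",np.clip(p*1.5,0,255).astype('uint8'),400,150,540,250,5,f"pics/p8top.png")
E
```

```text
time: 13.42
ee_pos: [533.2, -235.2, 294.5]
orientation: [-1.756, 2.604, -0.004]
wrist_force: [4.9, -8.3, -3.9]
grip_width: 12.7
t 13.43 grip [ 533.5 -235.5  114.1] head -112.01 tilt [ 0.11 -0.09] q [ 0.16  0.4   0.18  1.92 -0.1   0.82 -1.56] F [ 4.9 -8.3 -3.9] M [-1.62 -0.85 -0.07] w 12.7
bar angle -22.0 grip->eye along 80.2 across 0.5
2 [-0.33 -0.03  0.01]
4 [-0.61 -0.04  0.01]
6 [-0.89 -0.07  0.01]
8 [-1.16 -0.1   0.01]
top 137 ((607.4501342773438, -265.7090759277344), (20.000398635864258, 32.9100227355957), 6.586493015289307) line -84.4
```

View pics/p8top.png

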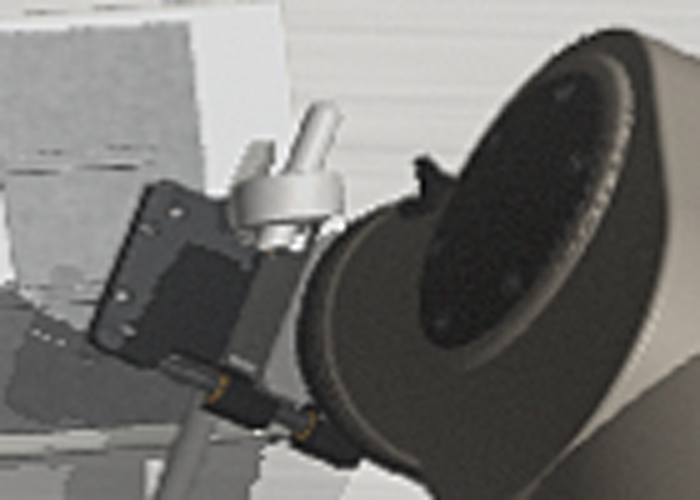

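```bash
python3 -m crank '[[[-0.25,0,0,0,0,1.5,0.5],[-0.45,0,0,0,0,3,0.5],[-0.7,-0.05,0,0,0,4.5,0.5],[-0.7,-0.05,0,0,0,4.5,0.5]]]';python3 - <<'E'
from arc import *
from eye import eye
plan(None);arc([2,4])
p,d=arm.camera("top");np.savez("top4.npz",p=p,d=d);eye("top",d)
E
```

```text
time: 13.98
ee_pos: [535.5, -230.3, 294.4]
orientation: [1.651, -2.672, 0.005]
wrist_force: [0.2, -15.9, -5.0]
grip_width: 12.5
t 13.97 grip [ 535.7 -230.9  114. ] head -116.58 tilt [ 0.05 -0.18] q [ 0.14  0.4   0.2   1.92 -0.1   0.82 -1.65] F [  0.2 -15.9  -5. ] M [-3.43  0.06  0.04] w 12.5
bar angle -26.6 grip->eye along 80.1 across 1.8
2 [-0.46 -0.01  0.  ]
4 [-0.74 -0.03  0.  ]
top 121 ((607.6226806640625, -265.9295654296875), (19.883625030517578, 32.146392822265625), 1.2924647331237793) line -68.1
```

The side force has jumped to 16 N at an 80 mm lever, so the eye is on its hard stop. I'll swing back to the middle of the free play before drawing out.

```bash
python3 - <<'E'
from arc import *
arc([-6,-12,-18,-24,-27])
E
```

```text
bar angle -26.6 grip->eye along 80.1 across 1.8
-6 [ 0.65 -0.05  0.01]
-12 [ 1.48 -0.18  0.01]
-18 [ 2.29 -0.4   0.01]
-24 [ 3.07 -0.7   0.01]
-27 [ 3.45 -0.88  0.01]
```

```bash
python3 -m crank '[[[0.65,-0.05,0,0,0,-6,0.5],[1.5,-0.2,0,0,0,-12,0.5],[2.3,-0.4,0,0,0,-18,0.5],[3.05,-0.7,0,0,0,-24,0.5],[3.45,-0.9,0,0,0,-27,0.5]]]';python3 - <<'E'
from arc import *
from bar import barfit
from eye import eye
plan(None);arc([2,4])
p,d=arm.camera("top");np.savez("top5.npz",p=p,d=d);eye("top",d)
crop("top",np.clip(p*1.5,0,255).astype('uint8'),400,150,540,250,5,f"pics/p9top.png")
c=cloud("top",d);m=(c[...,2]>100)&(c[...,2]<128)&(c[...,0]>624)&(c[...,0]<680)&(abs(c[...,1]+266)<40)
q=c[m];print(len(q),q.min(0),q.max(0));l=cv2.fitLine(q.astype(np.float32),cv2.DIST_HUBER,0,.01,.01).ravel();print(l)
p,d=arm.camera("side")
crop("side",np.clip(p*1.5,0,255).astype('uint8'),290,120,390,200,7,f"pics/p9side.png")
E
```

```text
time: 14.65
ee_pos: [528.2, -263.4, 294.1]
orientation: [-2.234, 2.208, 0.0]
wrist_force: [0.1, -0.0, -3.4]
grip_width: 12.4
t 14.65 grip [ 528.2 -263.4  113.7] head -89.33 tilt [-0.    0.01] q [ 0.28  0.41  0.1   1.9  -0.05  0.83 -1.16] F [ 0.1 -0.  -3.4] M [-0.02  0.14 -0.03] w 12.4
bar angle 0.7 grip->eye along 79.9 across -2.6
2 [-0.01  0.01 -0.03]
4 [-0.29 -0.01 -0.03]
top 138 ((607.6416625976562, -266.1315002441406), (33.20546340942383, 20.044448852539062), 89.52042388916016) line -76.8
95 [ 624.1030944  -267.39963767  108.25555343] [ 653.91954192 -255.74590648  121.26914712]
[ 9.9919355e-01 -3.2300733e-02 -2.3849733e-02  6.3926044e+02
 -2.6110190e+02  1.1557997e+02]
```

View pics/p9top.png

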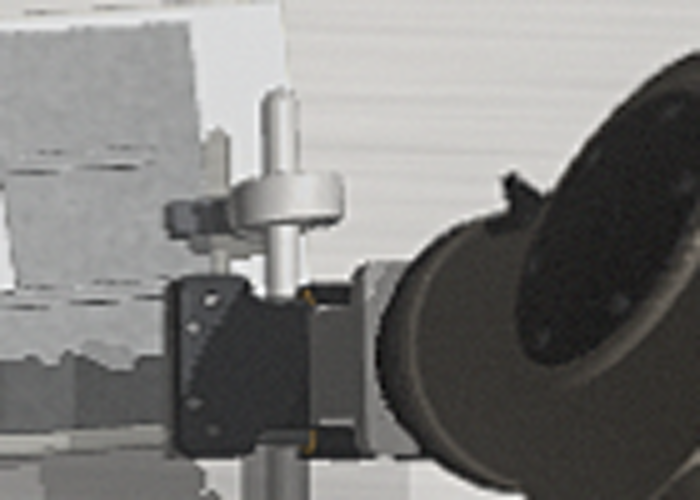

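View pics/p9side.png

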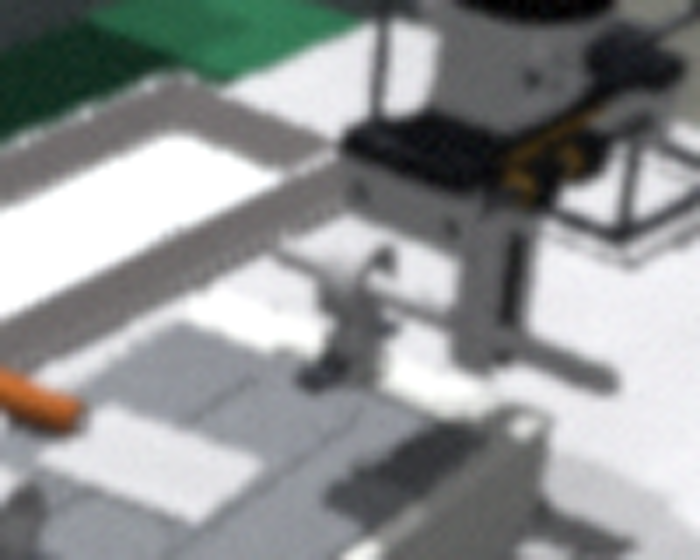

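The wing now lies across the edge, with the ring parallel to the trough. The bar is free but sits about 5 mm left of the loop's centre, so I'll centre it and draw it out.

```bash
python3 -m crank '[[[0.4,0,0,0,0,0,0.5],[0.4,1.2,0,0,0,0,0.5],[0.38,2.7,0,0,0,0,0.5],[0.35,4.2,0,0,0,0,0.5],[0.32,5.7,0,0,0,0,0.5]]]';python3 -m crank '[[[0,1,0,0,0,0,0.5],[-0.05,2.5,0,0,0,0,0.5],[-0.1,4,0,0,0,0,0.5],[-0.1,5,0,0,0,0,0.5],[-0.1,5,0,0,0,0,0.5]]]';python3 - <<'E'
from arc import *
from eye import eye
plan(None);arc([])
p,d=arm.camera("top");np.savez("top6.npz",p=p,d=d);eye("top",d);eye("top",d,(579.7,12.3))
crop("top",np.clip(p*1.5,0,255).astype('uint8'),280,130,500,290,3,f"pics/q1top.png")
p,d=arm.camera("side");np.savez("side6.npz",p=p,d=d)
crop("side",np.clip(p*1.5,0,255).astype('uint8'),250,120,420,240,4,f"pics/q1side.png")
E
```

```text
time: 15.38
ee_pos: [469.9, -266.4, 294.2]
orientation: [-2.229, 2.214, -0.0]
wrist_force: [-0.2, -0.3, -2.1]
grip_width: 12.5
time: 16.0
ee_pos: [420.6, -266.0, 294.2]
orientation: [-2.228, 2.214, 0.0]
wrist_force: [1.4, -0.5, -3.0]
grip_width: 12.6
t 16.0 grip [ 420.6 -266.   113.8] head -89.64 tilt [0. 0.] q [ 0.34  0.28  0.11  2.11 -0.04  0.76 -1.09] F [ 1.4 -0.5 -3. ] M [0.02 0.11 0.02] w 12.6
bar angle 0.4 grip->eye along 187.5 across -0.3
top 138 ((607.3060302734375, -266.46710205078125), (20.069429397583008, 32.873931884765625), 2.7318599224090576) line -81.6
top 140 ((579.2242431640625, 12.008499145507812), (19.76711654663086, 33.532196044921875), 1.59209144115448) line -85.3
```

View pics/q1top.png

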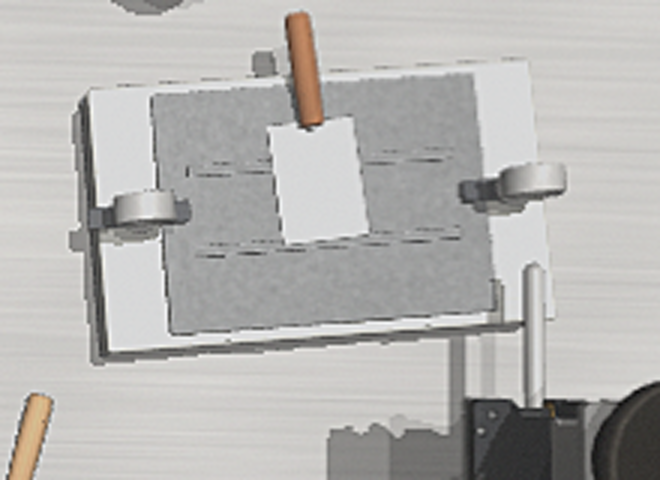

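View pics/q1side.png

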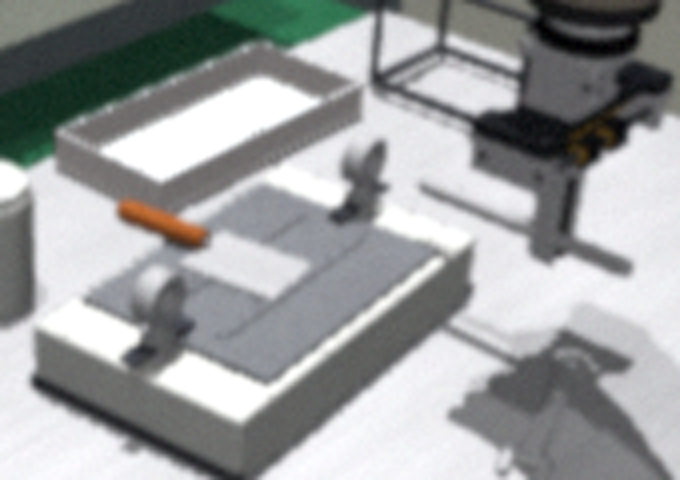

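Both wings lie across the cover and the bar is out. Next I'll measure the bar in the hand (tip distance, yaw) and carry it back.

```bash
python3 - <<'E'
from bar import *
a=np.load("top6.npz");c=cloud("top",a["d"]);m=(c[...,2]>98)&(c[...,2]<130)&(c[...,0]>450)&(c[...,0]<580)&(abs(c[...,1]+268)<30)
m&=~((c[...,2]>124))
q=c[m];print(len(q),q.min(0),q.max(0));l=cv2.fitLine(q.astype(np.float32),cv2.DIST_HUBER,0,.01,.01).ravel();print(l,np.degrees(np.arctan2(l[1],l[0])))
print(onz("top",np.array([(535,263)])/3+[280,130],110))
plan((470,-100,230),-40)
E
```

```text
326 [ 450.8877889  -273.70252771  107.26988174] [ 546.41136904 -257.89914752  122.5315568 ]
[ 9.9967629e-01  6.4073633e-03 -2.4622126e-02  4.9875198e+02
 -2.6408939e+02  1.1684413e+02] 0.36722872
[[ 547.45305741 -269.56223105  110.        ]]
t 16.1 grip [ 421.7 -265.9  113.8] head -89.6 tilt [ 0.03 -0.01] q [ 0.34  0.28  0.11  2.1  -0.04  0.76 -1.09] F [ 0.4 -0.5 -1.8] M [0.01 0.08 0.04] w 12.3
shift cm [-16.55  -4.97 -11.62] turn z -49.6 rotvec [-3.00e-02 -2.00e-02 -4.96e+01] dist 208.2
```

```bash
python3 -m crank '[[[0,0,-4,0,0,0,0.5],[-1,-0.5,-8,0,0,-8,0.5],[-3,-1.5,-11.6,0,0,-17,0.5],[-6.5,-3,-11.6,0,0,-27,0.5],[-10,-5,-11.6,0,0,-37,0.5]]]';python3 - <<'E'
from h import *
plan((540,0,230),0)
E
```

```text
time: 16.73
ee_pos: [471.2, -164.4, 410.8]
orientation: [-2.82, 1.384, -0.002]
wrist_force: [1.1, -0.1, -3.3]
grip_width: 12.5
t 16.73 grip [ 471.4 -164.5  230.4] head -52.29 tilt [ 0.08 -0.01] q [ 0.24  0.13 -0.03  1.98  0.01  1.02 -0.71] F [ 1.1 -0.1 -3.3] M [-0.04 -0.01  0.02] w 12.5
shift cm [ -8.8  -15.5    0.04] turn z -52.3 rotvec [-2.000e-02 -8.000e-02 -5.229e+01] dist 178.3
```

```bash
python3 -m crank '[[[-1.8,-3.1,0,0,0,-10,0.5],[-3.6,-6.2,0,0,0,-20,0.5],[-5.4,-9.3,0,0,0,-30,0.5],[-7.2,-12.4,0,0,0,-40,0.5],[-8.8,-15.5,0,0,0,-50,0.5]]]';python3 - <<'E'
from h import *
plan((535,160,230),50)
E
```

```text
time: 17.35
ee_pos: [540.9, 0.1, 410.1]
orientation: [-3.141, 0.061, -0.0]
wrist_force: [-0.6, -0.9, -2.6]
grip_width: 12.9
t 17.35 grip [5.410e+02 1.000e-01 2.297e+02] head -2.24 tilt [0.02 0.02] q [ 0.09  0.21 -0.24  1.89  0.06  1.04 -0.21] F [-0.6 -0.9 -2.6] M [-0.13 -0.14 -0.06] w 12.9
shift cm [ -1.22 -15.96  -0.02] turn z -52.2 rotvec [-1.000e-02 -2.000e-02 -5.224e+01] dist 160.0
```

```bash
python3 -m crank '[[[-0.2,-3.2,0,0,0,-10,0.5],[-0.5,-6.4,0,0,0,-20,0.5],[-0.7,-9.6,0,0,0,-30,0.5],[-1,-12.8,0,0,0,-40,0.5],[-1.2,-16,0,0,0,-50,0.5]]]';python3 - <<'E'
from h import *
plan((520,292,150),84.9)
E
```

```text
time: 17.98
ee_pos: [535.6, 160.4, 410.1]
orientation: [-2.872, -1.271, -0.001]
wrist_force: [0.1, 0.5, -3.2]
grip_width: 12.6
t 17.98 grip [535.7 160.5 229.7] head 47.75 tilt [0.01 0.03] q [-0.03  0.26 -0.44  1.84  0.13  1.07  0.31] F [ 0.1  0.5 -3.2] M [-0.06 -0.23 -0.01] w 12.6
shift cm [  8.69 -10.01   7.98] turn z -37.2 rotvec [-0.000e+00 -3.000e-02 -3.715e+01] dist 154.7
```

```bash
python3 -m crank '[[[1.8,-2,0,0,0,-9,0.5],[3.6,-4.2,0,0,0,-18,0.5],[5.4,-6.4,0,0,0,-27,0.5],[7.2,-8.6,2,0,0,-37.2,0.5],[8.3,-10.5,4,0,0,-37.2,0.5]]]';python3 - <<'E'
from h import *
plan((514,292.4,120),84.9)
p,d=arm.camera("side")
crop("side",np.clip(p*1.5,0,255).astype('uint8'),170,150,310,320,4,f"pics/r1side.png")
E
```

```text
time: 18.6
ee_pos: [514.5, 292.6, 369.6]
orientation: [-2.319, -2.118, -0.001]
wrist_force: [0.8, -0.3, -3.3]
grip_width: 12.6
t 18.6 grip [514.5 292.8 189.2] head 84.79 tilt [0.01 0.07] q [-0.16  0.38 -0.59  1.8   0.24  1.03  0.64] F [ 0.8 -0.3 -3.3] M [ 0.05 -0.24 -0.02] w 12.6
shift cm [-0.03 -0.04  6.92] turn z -0.1 rotvec [ 0.   -0.07 -0.11] dist 69.2
```

View pics/r1side.png

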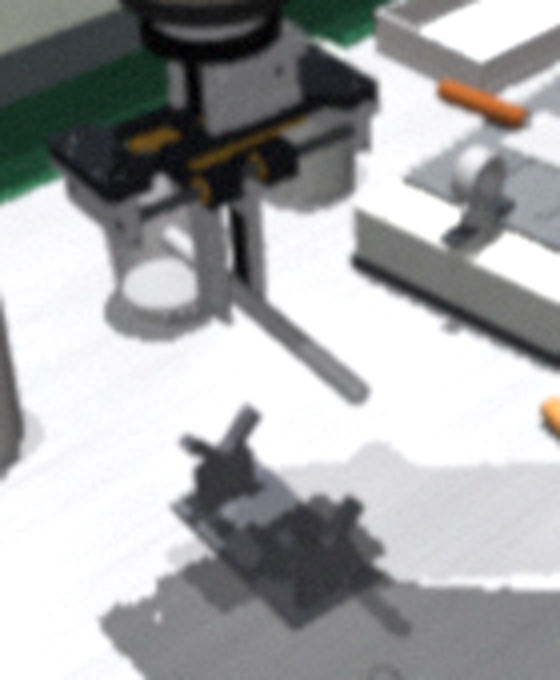

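The bar is above and in line with the two V blocks, at crop pixels (225,455) and (310,540). I'll lower it.

```bash
python3 -m crank '[[[0,0,3,0,0,0,0.5],[0,0,6,0,0,0,0.5],[0,0,9,0,0,0,0.5],[0,-0.03,11.5,0,0,0,0.5],[0,-0.03,12.8,0,0,0,0.5]]]';python3 - <<'E'
from h import *
plan((514,292.4,53.5),84.9)
p,d=arm.camera("side")
crop("side",np.clip(p*1.5,0,255).astype('uint8'),170,150,310,320,4,f"pics/r2side.png")
E
```

```text
time: 19.27
ee_pos: [514.1, 291.2, 240.8]
orientation: [-2.323, -2.114, 0.002]
wrist_force: [0.2, 0.9, -2.5]
grip_width: 12.5
t 19.27 grip [513.8 291.1  60.4] head 84.6 tilt [-0.08 -0.02] q [-0.22  0.54 -0.52  1.9   0.36  0.8   0.54] F [ 0.2  0.9 -2.5] M [ 0.02 -0.22 -0.03] w 12.5
shift cm [ 0.12 -0.02  0.69] turn z -0.3 rotvec [-0.08  0.03 -0.3 ] dist 7.0
```

View pics/r2side.png

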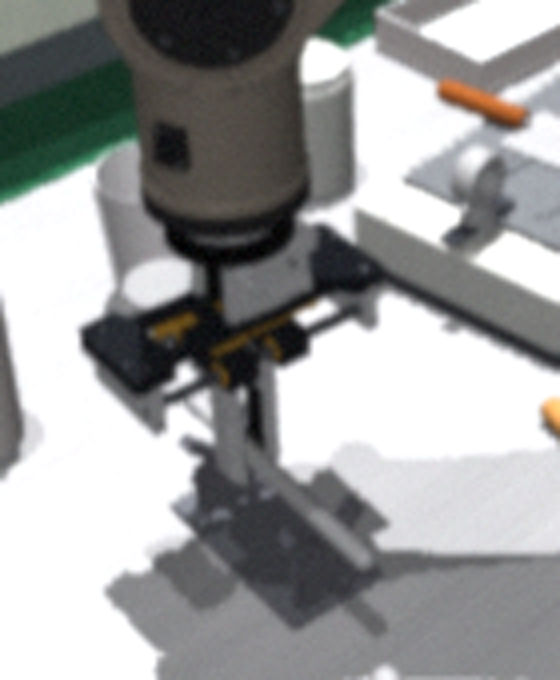

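```bash
python3 -m crank '[[[0.1,0,0.3,0,0,0,0.5],[0.1,0,0.6,0,0,0,0.5],[0.1,0,0.75,0,0,0,0.5],[0.1,0,0.75,0,0,0,0.5]]]' ;python3 - <<'E'
from h import *
plan((514,292.4,53.5),84.9)
E
```

```text
time: 19.82
ee_pos: [514.2, 292.1, 234.9]
orientation: [2.324, 2.114, 0.001]
wrist_force: [-0.5, -0.1, -2.9]
grip_width: 12.5
t 19.82 grip [514.3 292.2  54.5] head 84.59 tilt [0.02 0.01] q [-0.22  0.55 -0.52  1.9   0.37  0.79  0.53] F [-0.5 -0.1 -2.9] M [ 0.02 -0.25 -0.01] w 12.5
shift cm [ 0.02 -0.03  0.1 ] turn z -0.3 rotvec [ 0.02 -0.01 -0.31] dist 1.0
```

```bash
python3 -m crank '[[[0,0,0.1,0,0,-0.3,0.5],[0,0,0.2,0,0,-0.3,0.5],[0,0,0.25,0,0,-0.3,0.5],[0,0,0.25,0,0,-0.3,0.5]]]' ;python3 - <<'E'
from h import *
plan((514,292.4,52),84.9)
E
```

```text
time: 20.32
ee_pos: [514.4, 292.7, 232.7]
orientation: [-2.318, -2.12, -0.003]
wrist_force: [0.4, 1.9, 4.8]
grip_width: 12.3
t 20.32 grip [514.6 292.9  52.3] head 84.91 tilt [0.06 0.07] q [-0.22  0.55 -0.52  1.9   0.37  0.78  0.54] F [0.4 1.9 4.8] M [ 0.57 -0.15  0.01] w 12.3
shift cm [-0.04 -0.04  0.03] turn z 0.0 rotvec [ 0.05 -0.08  0.01] dist 0.6
```

The bar is seated: the vertical force has flipped sign. I'll release slowly.

```bash
python3 -m crank '[[[0,0,0,0,0,0,1.6],[0,0,0,0,0,0,2.2],[0,0,0,0,0,0,3],[0,0,0,0,0,0,5],[0,0,0,0,0,0,7]]]' 20;python3 -m crank '[[[0,0,0,0,0,0,7],[0,0,0,0,0,0,7]]]';python3 - <<'E'
from h import *
plan(None)
p,d=arm.camera("side")
crop("side",np.clip(p*1.5,0,255).astype('uint8'),170,150,310,320,4,f"pics/r3side.png")
E
```

```text
time: 20.95
ee_pos: [514.2, 292.1, 232.1]
orientation: [-2.318, -2.12, 0.0]
wrist_force: [-0.4, -0.7, -0.6]
grip_width: 46.9
time: 21.2
ee_pos: [514.2, 292.1, 232.1]
orientation: [2.318, 2.12, 0.0]
wrist_force: [0.6, 0.3, 0.0]
grip_width: 66.7
t 21.2 grip [514.2 292.1  51.7] head 84.9 tilt [0. 0.] q [-0.22  0.55 -0.52  1.9   0.37  0.78  0.54] F [0.6 0.3 0. ] M [ 0.06 -0.08 -0.03] w 66.7
```

View pics/r3side.png

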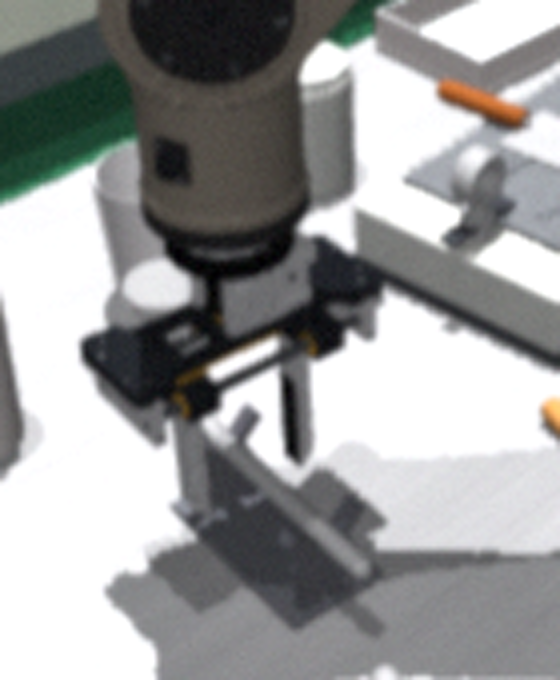

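The fingers are open on both sides and the bar lies in the rest. I'll lift straight up and then move aside for a last look.

```bash
python3 -m crank '[[[0,0,-2,0,0,0,7],[0,0,-5,0,0,0,7],[0,0,-9,0,0,0,7],[0,0,-14,0,0,0,7],[0,0,-18,0,0,0,7]]]';python3 -m crank '[[[-5,0,0,0,0,0,7],[-10,0,0,0,0,0,7],[-15,0,0,0,0,0,7],[-20,0,0,0,0,0,7],[-25,0,0,0,0,0,7]]]';python3 - <<'E'
from h import *
from eye import eye
plan(None)
for n in("side","top"):
    p,d=arm.camera(n);np.savez(f"{n}9.npz",p=p,d=d);cv2.imwrite(f"pics/f{n}.png",np.clip(p[:,:,::-1]*1.5,0,255).astype('uint8'))
    if n=="top":
        eye(n,d);eye(n,d,(579.7,12.3))
        crop(n,np.clip(p*1.6,0,255).astype('uint8'),90,170,250,300,5,"pics/fc.png")
E
```

```text
time: 21.88
ee_pos: [513.8, 292.3, 415.7]
orientation: [2.317, 2.121, 0.003]
wrist_force: [-0.0, -0.3, -0.4]
grip_width: 70.0
time: 22.5
ee_pos: [491.3, 41.8, 413.6]
orientation: [2.317, 2.12, 0.002]
wrist_force: [0.7, 0.6, 0.3]
grip_width: 70.1
t 22.5 grip [491.6  41.8 233.2] head 84.92 tilt [0.09 0.01] q [ 0.25  0.15 -0.51  1.97  0.09  1.04  1.18] F [0.7 0.6 0.3] M [ 0.06 -0.19  0.04] w 70.1
top 139 ((607.2667236328125, -266.107421875), (20.025272369384766, 33.53010559082031), 2.319546937942505) line 85.1Traceback (most recent call last):
  File "<stdin>", line 7, in <module>
  File "eye.py", line 5, in eye
    l=cv2.fitLine(q[:,:2].astype(np.float32),cv2.DIST_HUBER,0,.01,.01).ravel()
      ~~~~~~~~~~~^^^^^^^^^^^^^^^^^^^^^^^^^^^^^^^^^^^^^^^^^^^^^^^^^^^^^
cv2.error: OpenCV(4.12.0) /io/opencv/modules/imgproc/src/linefit.cpp:50: error: (-215:Assertion failed) count > 0 in function 'fitLine2D_wods'
```

View pics/fside.png

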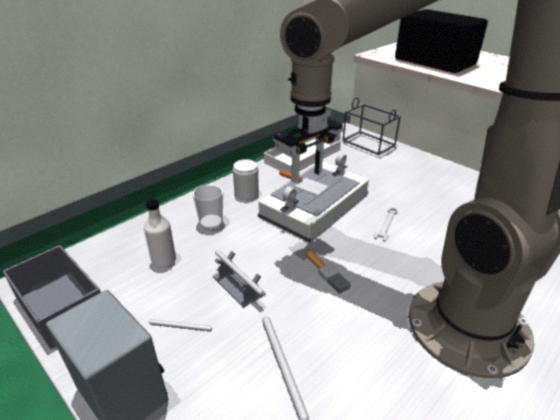

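View pics/ftop.png

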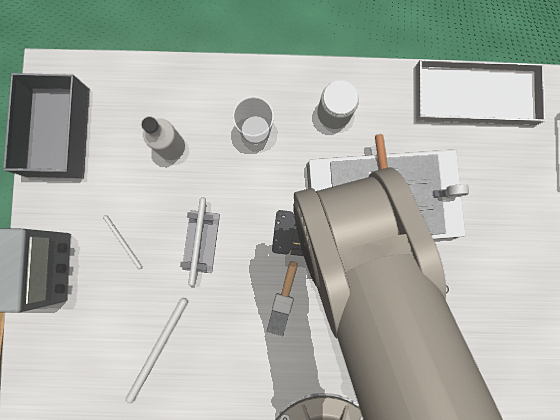

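```bash
python3 - <<'E'
from h import *
p=np.load("top9.npz")["p"];crop("top",np.clip(p*1.6,0,255).astype('uint8'),90,170,250,300,5,"pics/fc.png")
for s in("0","9"):
    c=cloud("top",np.load(f"top{s}.npz")["d"])
    m=(abs(c[...,0]-490)<130)&(abs(c[...,1]-292)<40)&(c[...,2]>48)&(np.load(f"top{s}.npz")["p"].mean(2)>95)
    q=c[m];l=cv2.fitLine(q.astype(np.float32),cv2.DIST_HUBER,0,.01,.01).ravel();dd=(q-l[3:])@l[:3]
    print(s,len(q),(l[3:]+l[:3]*(dd.min()+dd.max())/2).round(1),l[:3].round(3),dd.max()-dd.min(),"at x=487:",(l[3:]+l[:3]*(487-l[3])/l[0]).round(1))
E
```

```text
0 484 [491.5 293.9  56.3] [ 0.995 -0.096 -0.001] 197.59218889508605 at x=487: [487.  294.4  56.3]
9 524 [486.8 294.4  56.4] [ 0.995 -0.102  0.002] 197.52274019698717 at x=487: [487.  294.4  56.4]
```

View pics/fc.png

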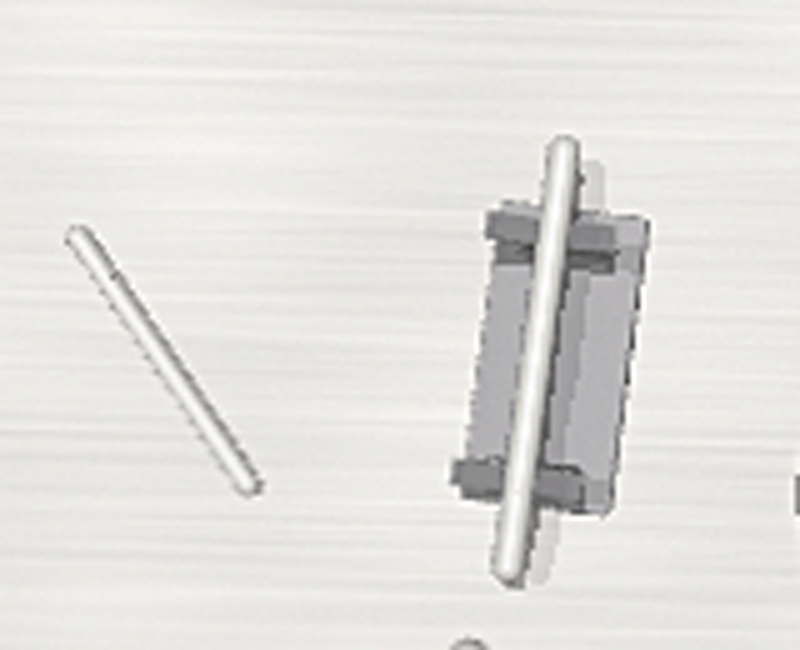

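The bar lies in both V notches, on the same line and at the same height as at the start. Its middle is within about 1 mm of the rest's centre. The right eye reads as locked, the bystanders are unmoved and the robot touches nothing, so I'll hand in.

```bash
python3 - <<'E'
from h import *
plan(None); arm.hand_in()
E
```

```text
t 22.6 grip [491.4  38.1 232.9] head 84.56 tilt [ 0.04 -0.09] q [ 0.25  0.15 -0.51  1.97  0.09  1.04  1.18] F [-0.   1.1 -0.1] M [ 0.1  -0.11  0.01] w 70.1
the job is handed in; nothing more can be done
```

I took the 200 mm bar from its rest and slid it through the open (right-hand) eye. I turned the eye clockwise until the side force jumped from about 8 N to 16 N at its hard stop. I then drew the bar out, laid it back in both V notches and handed in at 22.6 s.

**Last checks**
- **Bar:** it lies on the same line and at the same height as at the start, and its middle is within about 1 mm of the rest's centre.
- **Turned eye:** its wing lies across the cover's edge, and its ring is within about 1° of the angle measured on the locked eye.
- **Bystanders:** they look unmoved by eye; I did not measure them.
- **Robot:** it was clear of everything, with about zero wrist force.

**Failed or disagreed**
- **Other eye:** in the final picture the arm hid it, so the final check on it failed with an error. It was last measured locked just after the bar was drawn out, and the final side view shows it unchanged.
- **Ring angle:** both rings read about 3–4° off the angle the trough outline implies. The depth-based angle also jumped about while the arm was close to the ring, so I took the force jump as the sign of the stop.
- **Bar in the loop:** the bar drooped about 1.5° in the grip, and it was about 5 mm off the loop's centre before I drew it out. I corrected for both, and no contact force showed on inserting or drawing out.

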